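# Load the dough press barrel, screw it shut and slide it under the press head

## Task

Make the dough press ready: lay the sieve basket in the bottom of the barrel, then every spacer ring that is on the bench, then the die plate on top with its bar upwards, all lying flat. Set the retaining ring on them with its three pins in the barrel's three slots and screw it clockwise until it is tight and clamps the stack. Then push the carriage by its handle post fully home, so that the closed barrel stands under the overhanging press head, let go, and leave the other things on the bench alone.

Things in the scene. Friction and masses are not known exactly. Their poses are not given: they have to be found in the camera images.
- press: Fixed white bench press, base 170 x 470 x 12 mm with rails along its own y. Origin: centre of its underside. A column (x +90..+150 mm, y +50..+150, 230 mm high, black cap to 253 mm) carries the press head, an overhang over the rails: x -85..+105, y +50..+150 mm, underside 180 mm above the bench, top 230 mm.
- barrel (a point): Centre of the top of the barrel's sprung floor at rest, 45 mm above the bench, on the barrel's upright axis. It rides on the carriage and has the press's axes (+y: the way the carriage slides home). Barrel: aluminium, 140 mm outside diameter; bore 106 mm diameter from the floor up to 28 mm, 128 mm above that, with thread flights leaving 106 mm between them.
- barrel_rim (a point): Centre of the barrel's mouth, 70 mm above barrel.
- thread (a point): On the barrel axis, at the height where the thread begins, 59.5 mm above barrel. Three entry slots, 36 degrees wide, are centred 0, 120 and 240 degrees from this frame's x. Clockwise (from above) from each, a flight 11 mm deep leads down: its underside sinks from 59.5 to 37.5 mm above barrel over 78 degrees (0.28 mm per degree), then a stop.
- floor_plate (a joint): How far (m) the barrel's sprung floor is pressed down: 0 at rest, at most 0.0045. The spring yields from 9.5 N, then 2 N per mm, so the loose parts alone hardly sink it. It stays pressed when the ring clamps the stack: tight is 0.002 to 0.0045, some 7 to 16 degrees of turn after first touch.
- carriage (a joint): How far (m) the carriage with the barrel has slid along the press's +y: starts at 0 to 0.02; 0.17 is fully home at its end stop, barrel axis under the middle of the head. About 6 N of friction; stays where it is left.
- handle (a point): Centre of the top of the carriage's handle post, 125 mm from the barrel axis towards the press's -y, 136 mm above the bench. The post ends in a black block 22 x 22 mm, 30 mm tall, sides along the press's axes; grip that from above.
- sieve: Steel sieve basket, 100 mm diameter, 18 mm high; perforated bottom 4 mm thick, wall 6 mm, and a bar across the middle along its own x, 10 mm wide, from 8 to 18 mm above the underside, flush with the wall's top: pinch it along y from above (39 mm of room each side). Origin: centre of the underside; z up.
- spacer1: Steel spacer ring (up to three alike, absent ones give None): 100 mm outside diameter, 88 mm inside, 7 mm thick, open but for a flat bar across the middle along its own x, 10 mm wide and 7 mm thick like the ring; pinch the bar along y. Same both ways up. Origin: centre of the underside. Its plate lies flat; z is up. 
- spacer2: Steel spacer ring (up to three alike, absent ones give None): 100 mm outside diameter, 88 mm inside, 7 mm thick, open but for a flat bar across the middle along its own x, 10 mm wide and 7 mm thick like the ring; pinch the bar along y. Same both ways up. Origin: centre of the underside. Its plate lies flat; z is up. 
- spacer3: Steel spacer ring (up to three alike, absent ones give None): 100 mm outside diameter, 88 mm inside, 7 mm thick, open but for a flat bar across the middle along its own x, 10 mm wide and 7 mm thick like the ring; pinch the bar along y. Same both ways up. Origin: centre of the underside. Its plate lies flat; z is up. 
- spacer1_mid (a point): Centre of spacer1, at mid-thickness.
- spacer2_mid (a point): Centre of spacer2, at mid-thickness.
- spacer3_mid (a point): Centre of spacer3, at mid-thickness.
- die: Brass die plate: solid disc 100 mm diameter, 8 mm thick, with a bar on its top 40 mm long along its own x, 10 mm wide, rising to 22 mm above the underside; pinch the bar along y. Origin: centre of the underside. Its plate lies flat; z is up. 
- ring: Steel retaining ring, 101 mm diameter, 54 mm hole, 10 mm thick; three radial pins 10 mm thick, axes 5 mm above the underside, reach 61 mm from its centre at 0, 120, 240 degrees from its own x. Two upright plates, outer faces at y = -30 and +30 mm, 44 mm long in x, top 62 mm above the underside: pinch them along y. Origin: centre of the underside, z up. Screws in clockwise seen from above.
- ring_top (a point): On the ring's axis level with its plates' tops, 62 mm above its underside. On sieve, n spacers and die the ring lies 26 + 7 n mm above barrel; turned clockwise from the middle of the slots it touches the thread at about 76, 51 or 26 degrees (n = 1, 2, 3) and is tight some 10 degrees later.
- seed_jar: Bystander: glass jar, 60 mm diameter, 100 mm high. Origin: underside.
- cup: Bystander: steel cup, 64 mm diameter, 75 mm high. Origin: underside.
- spatula: Bystander: spatula lying on the bench.
There are look-alikes about, which are no part of the job. Several things look just like the die: the one meant starts farthest from the robot's base.

How it is judged:
By the outcome, as a careful person would: the job done as asked, in the order asked, and still so for the second after the job is handed in, with the robot touching nothing.
Of spacer1, spacer2, spacer3 only 1 to 3 are there at a start; the rules pass over those that are not, and their reading is None.
At some moment in a run one of die, ring may be knocked a few centimetres aside while the robot is not near it.
Once in a run the grip may slacken for a moment while it holds something.
It also fails if it takes over 210 s, if anything falls off the work surface, if the arm or the gripper's body presses on something with over 40 N, if the wrist force passes 120 N, or if a joint passes its speed limit or range.

## Robot

A 7-joint arm with a two-finger parallel gripper is mounted at the origin on the work surface. World frame = base frame: x ahead of the robot, y to its left, z up, the work surface at z = 0. Lengths are in m, angles in rad, forces in N, time in s.
With the tool pointing down it reaches from about 0.4 to 0.85 m from the base axis. Payload 10.4 kg.
Tool frame: the origin (TCP) lies midway between the tips of the shut fingers; the grasp point (between the pads) lies 19 mm behind it; z points along the fingers, x is the direction in which the jaws open and shut, and the axes are right-handed (so a half turn about z gives the same grasp; the last joint's range is limited). The gripper opens to 85 mm and grips with 20 to 120 N. Pads are 22 mm wide; open, the fingers measure 114 mm over their backs; the gripper's body (76 mm by 85 mm) begins 54 mm behind the grasp point. The pads swing forward as they close: fully open they stand 13 mm farther back than shut.
Start: joints at [1.092, 0.332, -0.065, 1.46, 0.022, 1.35, -0.088], TCP at [0.275, -0.561, 0.191] pointing down, gripper open.
Joint ranges: [-2.6, 2.6], [-0.5, 2.12], [-1.47, 1.34], [0.16, 2.42], [-1.27, 4.41], [0.06, 2.06], [-2.6, 2.6]. Speed limits (rad/s): [2.22, 2.22, 2.79, 2.79, 3.14, 3.14, 3.14].

## Interface

Orientations are given as a unit quaternion [x, y, z, w].
In Python, from workcell import monitor, eyes, ticket, models gives the robot as it stands.
- The arm moves only by the tool servo_tool, never from a script. Its argument "motion" is a list of rows, each a list of 7 numbers: the opening, from 0 (shut) to 1 (fully open), then the shift along the tool's x, y, z in m, then the turn, a rotation vector about the tool's x, y, z in degrees. In form: [[fingers, tx, ty, tz, rx, ry, rz], ...]. A call has 1 to 20 rows; each row is the pose to reach, as a shift and turn from the pose commanded when the call began, along the tool's axes at that moment; what a row does not reach only later rows make up. A row lasts 1/8 s, in which the tool goes at most 62.5 mm and 10.7 degrees, less where a joint would pass 70% of its speed; a pose out of reach is approached as far as the arm can. A call with a gripper value outside its range is refused whole. The fingers move at their own pace and stop on an object; "grip_force" is the grip in N (left out, the last holds). Time passes only in rows, so rows that repeat a pose let the fingers close. It gives the time, the measured TCP pose, the force and the opening at its end, in the units of the state.
- monitor.get_obs(): the state, without advancing time (a new reading comes with each control period).
- eyes.camera(name): name is "scene" or "top" or "wrist"; returns (picture, depth): 400x640x3 uint8, blue, green, red; 400x640 float32, m along the optical axis (not along the pixel's ray), 0 where there is no reading.
- eyes.camera_info(name): a dict with "intrinsics" (3x3 intrinsics, pixels), "extrinsics" (4x4, takes a point from world to camera coordinates); the wrist camera has in their place "tool_from_camera" (4x4, takes a point from camera to tool coordinates, whose origin is the TCP and whose axes are the tool frame's). Camera axes: x right, y down, z forward; pixel columns grow to the right and rows downward; lengths in m; the calibration is good to about 2 mm. The wrist camera is an equidistant fisheye: a pixel r from the principal point sees the ray r / f radians off the axis. A picture is of the moment at which its call begins: read the wrist's pose just before it. camera_info takes no time and is no camera call.
- ticket.hand_in(): hands the job in, once; it reports no verdict.
Trained networks look in the newest picture that a camera, given by its name, has taken for a name from the list of things; names that differ only in an ending like _2 or _b are one class to them, and where a whole thing is asked for, a point or a joint stands for the part that bears it (a point fixed in the world has none). Each returns a list of dicts, best first, with "confidence" (0 to 1); they miss things now and then, are a little off and sometimes report something else, mostly with a low value. They report only what shows in the picture. A call takes as long as a camera call. They do not tell look-alikes from the thing itself.
- models.boxes_of(camera, thing): "point" ([x, y, z] in m, in the coordinates of the camera as it stood for that picture, good to about 4 mm: the middle of the surface that is visible of it).
The state is a dict: "clock": time; "joint_pos": joint angles; "joint_velocities": joint speeds; "tau": joint torques, N m; "position": TCP position; "ee_rot": TCP orientation; "ft_force": force on the tool from outside, world axes, zero at the start; "torque": the same for the moment, N m; "grip_width": opening from 0.0 (shut) to 1.0 (fully open).
Only numpy, scipy, OpenCV 4.12 (cv2) and the standard library are available. Lean on these libraries where they do the work, as an engineer would, in place of code of your own. Each camera call takes 0.05 s, during which the arm holds its last target. There are 200 camera calls.

## Working session

There is one attempt and no reset: what is moved stays moved. The work goes in short steps, Python scripts to look and compute and a tool call to move; the robot and the scene stay as the last step left them, time stands still between calls to the robot, and variables do not carry over. Pictures are saved under pics/ and viewed, about 12 in all and at most 16, crops included, and the job is handed in when it is done.

Besides the shell and the picture viewer there is one more tool, called after "Emit:" by a JSON object that holds its "name" and its "arguments". servo_tool: Moves the arm, as the interface text tells. Its arguments: {"type":"object","properties":{"motion":{"type":"array"},"grip_force":{"type":"number"}},"required":["motion"]}

```bash
mkdir -p pics; ls; cat > h.py <<'E'
import numpy as np, cv2
from scipy.spatial.transform import Rotation as R
from workcell import monitor, eyes, ticket, models
def pose():
    o=monitor.get_obs(); T=np.eye(4); T[:3,:3]=R.from_quat(o['ee_rot']).as_matrix(); T[:3,3]=o['position']; return T
def cam(name):
    """picture, depth, world_from_camera, K"""
    i=eyes.camera_info(name); K=np.array(i['intrinsics'])
    W=pose()@np.array(i['tool_from_camera']) if name=='wrist' else np.linalg.inv(np.array(i['extrinsics']))
    p,d=eyes.camera(name); return p,d,W,K
def cloud(d,W,K):
    """world xyz per pixel for pinhole cameras"""
    v,u=np.mgrid[:d.shape[0],:d.shape[1]]
    P=np.stack([(u-K[0,2])/K[0,0]*d,(v-K[1,2])/K[1,1]*d,d],-1)
    X=P@W[:3,:3].T+W[:3,3]; X[d<=0]=np.nan; return X
def find(name,thing,W):
    return [(np.round(W[:3,:3]@np.array(b['point'])+W[:3,3],4).tolist(),round(b['confidence'],2)) for b in models.boxes_of(name,thing)]
E
python3 - <<'E'
from h import *
print(monitor.get_obs())
for c in ['top','scene']:
    p,d,W,K=cam(c); cv2.imwrite(f'pics/{c}0.png',p); np.savez(f'{c}0.npz',p=p,d=d,W=W,K=K)
    print(c,W[:3,3],W[:3,2],K[0,0])
    for t in ['press','handle','barrel','sieve','spacer1','die','ring','seed_jar','cup','spatula']:
        print(t,find(c,t,W))
E
```

```text
pics
{'clock': 0.0, 'joint_pos': array([ 1.09240559,  0.33288484, -0.06468915,  1.46097454,  0.02160481,
        1.34991319, -0.0884865 ]), 'joint_velocities': array([ 0.00069306, -0.00111435,  0.000957  , -0.00014106, -0.001085  ,
       -0.00064636, -0.00054979]), 'tau': array([-3.70442058e-04, -6.25450158e+01,  4.91477083e-02, -3.91615319e+01,
        1.62951113e-02,  9.73867136e-03,  1.53301257e-04]), 'position': array([ 0.27489147, -0.56079556,  0.190592  ]), 'ee_rot': array([ 8.48585590e-01, -5.29057601e-01, -6.49706783e-04, -3.58683987e-04]), 'ft_force': array([ 0.4290107 , -0.25449818,  0.25474358]), 'torque': array([ 0.00672503,  0.005041  , -0.01867083]), 'grip_width': 1.00072150999348}
top [ 0.28703767 -0.07053251  1.22309132] [ 0.13729399  0.02331094 -0.99025601] 419.17175827998005
press [([0.6357, 0.0361, 0.0483], 0.87), ([0.3871, -0.4208, 0.0422], 0.75)]
handle [([0.6301, -0.1025, 0.0298], 0.89)]
barrel [([0.6282, -0.1071, 0.0346], 0.57)]
sieve [([0.4261, -0.0887, 0.0015], 0.9)]
spacer1 [([0.4343, -0.2313, 0.0084], 0.77), ([0.4288, 0.2676, 0.0079], 0.72), ([0.5434, -0.3
[... 483 characters left out ...]
864782574874
press [([0.7037, 0.082, 0.0782], 0.77), ([0.6086, -0.0704, 0.0442], 0.62)]
handle [([0.651, -0.1054, 0.0442], 0.56)]
barrel [([0.6477, -0.1047, 0.0469], 0.83), ([0.4183, 0.3942, 0.0686], 0.65)]
sieve [([0.4262, -0.0874, 0.0126], 0.81)]
spacer1 [([0.5464, -0.3688, 0.006], 0.8), ([0.4308, 0.265, 0.0083], 0.61), ([0.4355, -0.2282, 0.0095], 0.58)]
die [([0.2445, -0.2685, 0.0122], 0.93), ([0.2607, 0.2557, 0.0093], 0.9), ([0.442, 0.119, 0.0066], 0.53), ([0.4273, 0.2635, 0.0075], 0.29)]
ring [([0.5527, 0.3773, 0.0108], 0.62)]
seed_jar [([0.4146, 0.3965, 0.0678], 0.59)]
cup [([0.3953, -0.4053, 0.0553], 0.84), ([0.5502, -0.3673, 0.0061], 0.24)]
spatula [([0.5621, -0.5193, 0.0054], 0.92)]
```

View pics/top0.png

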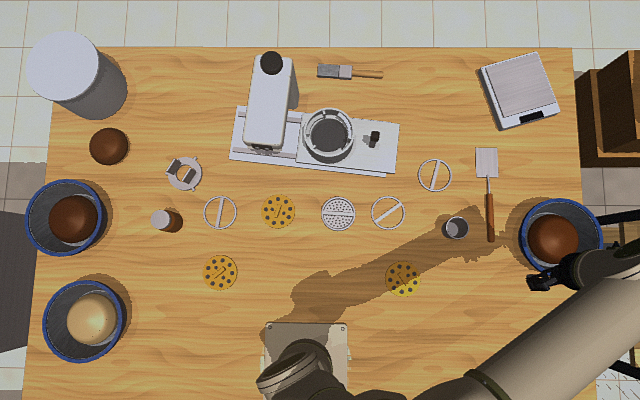

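View pics/scene0.png

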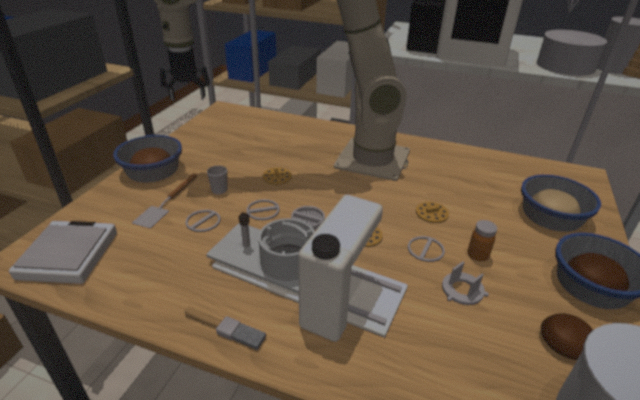

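The top view shows the press at (310,140), the barrel at (328,135) and the handle at (374,139). The sieve is at (338,213), with spacers at (220,212), (388,212) and (434,175). The dies are at (278,211), (220,272) and (403,279), and the ring is at (183,173). The die meant is (278,211), the farthest from the base. Next I'll fit everything from the depth.

```bash
cat >> h.py <<'E'
def circ(P):
    from scipy.optimize import least_squares
    c=P.mean(0); r=least_squares(lambda q:np.hypot(P[:,0]-q[0],P[:,1]-q[1])-q[2],[*c,.05],loss='soft_l1',f_scale=.002); return r.x
def near(X,c,r,z0,z1):
    return (np.hypot(X[...,0]-c[0],X[...,1]-c[1])<r)&(X[...,2]>z0)&(X[...,2]<z1)
def bar(P,c,r):
    """direction (deg, mod 180) of bar points within r of c"""
    Q=P[np.hypot(*(P-c).T)<r]-c; w,v=np.linalg.eigh(Q.T@Q); a=v[:,1]; return round(np.degrees(np.arctan2(a[1],a[0]))%180,1),(Q.mean(0)*1e3).round(1),len(Q)
E
python3 - <<'E'
from h import *
Z=np.load('top0.npz'); X=cloud(Z['d'],Z['W'],Z['K'])
flat=near(X,(.35,-.1),.35,-.01,.004); b=X[flat]
A=np.c_[b[:,:2],np.ones(len(b))]; print('bench',np.linalg.lstsq(A,b[:,2],rcond=None)[0], b[:,2].std())
for n,c,z0 in [('sieve',(.426,-.089),.012),('sp',(.434,-.231),.004),('sp',(.429,.267),.004),('sp',(.543,-.370),.004),('die',(.436,.091),.004)]:
    m=near(X,c,.062,z0,.03); P=X[m]; c0=P[:,:2].mean(0)
    for _ in range(2):
        rr=np.hypot(*(P[:,:2]-c0).T); o=P[rr>.040][:,:2]; q=circ(o) if n!='die' else None
        if n=='die':
            # outline
            (u,v),_r=cv2.minEnclosingCircle(np.float32(P[:,:2]*1000)); q=np.array([u/1e3,v/1e3,_r/1e3])
        c0=q[:2]
    B=P[:,:2] if n!='die' else X[near(X,c,.05,.014,.03)][:,:2]
    print(n,q.round(4),len(P),'z',np.percentile(P[:,2],[10,50,90]).round(4),'bar',bar(B,c0,.036))
m=near(X,(.628,-.05),.12,.108,.125); P=X[m][:,:2]; q=circ(P); print('rim',q.round(4),len(P),X[m][:,2].mean())
m=near(X,q[:2],.2,.128,.145)&(X[...,1]<q[1]-.08); print('handle',X[m].mean(0),len(X[m]))
m=near(X,(.54,.361),.09,.05,.08); P=X[m]; print('ring plates',P.mean(0),len(P),bar(P[:,:2],P[:,:2].mean(0),.06))
m=near(X,(.54,.361),.09,.006,.014); P=X[m]; print('ring disc',circ(P[:,:2]),len(P),P.mean(0))
# press base edge direction
m=near(X,(.63,0.03),.3,.010,.02); P=np.float32(X[m][:,:2]*1000); print('press',cv2.minAreaRect(P),len(P))
E
```

```text
bench [ 0.00075042 -0.00022687 -0.00060389] 0.002184685796501137
sieve [ 0.4264 -0.0861  0.0466] 324 z [0.015  0.0178 0.0208] bar (np.float64(87.0), array([ 0.3, -0.5]), 93)
sp [ 0.4321 -0.231   0.0467] 318 z [0.0045 0.0067 0.0095] bar (np.float64(121.9), array([-0.7,  0.8]), 92)
sp [0.4277 0.2619 0.0466] 313 z [0.0045 0.0067 0.0094] bar (np.float64(177.0), array([ 1.2, -1.1]), 85)
sp [ 0.5454 -0.3694  0.0472] 311 z [0.0046 0.0067 0.0098] bar (np.float64(166.8), array([-0.1, -1. ]), 102)
die [0.4356 0.0908 0.0616] 882 z [0.0053 0.0081 0.012 ] bar (np.float64(163.6), array([-3.6, -1. ]), 56)
rim [ 0.6393 -0.0577  0.0659] 472 0.11402057064419836
handle [ 0.62534935 -0.18099218  0.13538043] 65
ring plates [0.54220534 0.37137148 0.05887743] 104 (np.float64(59.1), array([-0., -0.]), 104)
ring disc [0.54219131 0.37029767 0.0416377 ] 510 [0.53880193 0.36539514 0.00993659]
press ((634.6155395507812, 18.46319580078125), (506.7213134765625, 508.29742431640625), 86.78599548339844) 2712
```

```bash
cat >> h.py <<'E'
def tgt(x,y,z,jaw):
    """move numbers from here to tool-down pose with jaw axis along jaw deg (mod 180, nearest to radial within limits)"""
    T=pose(); cur=np.degrees(np.arctan2(T[1,0],T[0,0])); a=cur+(jaw-cur+90)%180-90
    D=np.eye(4)
    def fr(a):
        a=np.radians(a); return np.array([[np.cos(a),np.sin(a),0],[np.sin(a),-np.cos(a),0],[0,0,-1]])
    s=T[:3,:3].T@(np.array([x,y,z])-T[:3,3]); r=R.from_matrix(T[:3,:3].T@fr(a)).as_rotvec(degrees=True)
    o=monitor.get_obs()
    print('shift',s.round(4),'rot',r.round(2),'yaw',round(cur,1),'->',round(a,1),'az',round(np.degrees(np.arctan2(y,x)),1),'j7',o['joint_pos'][6].round(2),'t',round(o['clock'],2),'grip',round(o['grip_width'],3),'F',o['ft_force'].round(1))
E
python3 -c "
from h import *
i=eyes.camera_info('wrist');print(i)
tgt(.4264,-.0861,.16,-3)"
```

```text
{'intrinsics': array([[309.70691629,   0.        , 316.6988979 ],
       [  0.        , 309.70691629, 194.7866819 ],
       [  0.        ,   0.        ,   1.        ]]), 'tool_from_camera': array([[ 9.99999392e-01, -8.63203435e-04, -6.85573758e-04,
         2.53804349e-04],
       [ 1.01124204e-03,  9.65918311e-01,  2.58845114e-01,
        -6.53446251e-02],
       [ 4.38772255e-04, -2.58845650e-01,  9.65918597e-01,
        -1.82710020e-01],
       [ 0.00000000e+00,  0.00000000e+00,  0.00000000e+00,
         1.00000000e+00]])}
shift [-0.36   -0.3449  0.0314] rot [ 0.000e+00 -1.000e-02 -6.089e+01] yaw -63.9 -> -3.0 az -11.4 j7 -0.09 t 1.1 grip 0.998 F [ 0.3 -0.4  0.7]
```

Emit:
{"name": "servo_tool", "arguments": {"motion": [[0.5, -0.36, -0.345, 0.03, 0, 0, -60.9], [0.5, -0.36, -0.345, 0.03, 0, 0, -60.9], [0.5, -0.36, -0.345, 0.03, 0, 0, -60.9], [0.5, -0.36, -0.345, 0.03, 0, 0, -60.9], [0.5, -0.36, -0.345, 0.03, 0, 0, -60.9], [0.5, -0.36, -0.345, 0.03, 0, 0, -60.9], [0.5, -0.36, -0.345, 0.03, 0, 0, -60.9], [0.5, -0.36, -0.345, 0.03, 0, 0, -60.9], [0.5, -0.36, -0.345, 0.03, 0, 0, -60.9], [0.5, -0.36, -0.345, 0.03, 0, 0, -60.9], [0.5, -0.36, -0.345, 0.03, 0, 0, -60.9]], "grip_force": 80}}

```text
clock: 2.48
position: [0.4262, -0.0874, 0.1614]
ee_rot: [1.0, -0.027, -0.0, 0.0]
ft_force: [0.0, -0.6, 0.4]
grip_width: 0.502
```

```bash
cat >> h.py <<'E'
def wcloud(d,W,K):
    """world xyz per pixel for the fisheye wrist camera"""
    v,u=np.mgrid[:d.shape[0],:d.shape[1]]; x=(u-K[0,2])/K[0,0]; y=(v-K[1,2])/K[1,1]; th=np.hypot(x,y)+1e-9
    t=np.tan(np.minimum(th,1.5))/th; P=np.stack([x*t*d,y*t*d,d],-1); X=P@W[:3,:3].T+W[:3,3]; X[(d<=0)|(th>1.3)]=np.nan; return X
E
python3 - <<'E'
from h import *
tgt(.4264,-.0861,.16,-3)
p,d,W,K=cam('wrist'); np.savez('w1.npz',p=p,d=d,W=W,K=K); cv2.imwrite('pics/w1.png',p)
X=wcloud(d,W,K)
b=X[near(X,(.4,-.1),.2,-.01,.005)]; print('bench',b[:,2].mean(),b[:,2].std())
P=X[near(X,(.4264,-.0861),.06,.012,.03)]; rr=np.hypot(*(P[:,:2]-[.4264,-.0861]).T); q=circ(P[rr>.042][:,:2]); print(q,len(P),P[:,2].mean(),bar(P[:,:2],q[:2],.036))
for r in (.05,):
  m=near(X,(.6393,-.0577),.085,.105,.13); P=X[m]; print('rim',circ(P[:,:2]),len(P),P[:,2].mean())
print(find('wrist','sieve',W))
E
```

```text
shift [ 0.0002 -0.0013  0.0014] rot [ 0.01  0.   -0.11] yaw -3.1 -> -3.0 az -11.4 j7 0.08 t 2.48 grip 0.502 F [ 0.  -0.6  0.4]
bench 0.0004915471571847308 0.0011668192465160048
[ 0.42616915 -0.08654949  0.04635683] 2347 0.017847260653368377 (np.float64(86.8), array([-0.2,  0.5]), 656)
rim [ 0.63730809 -0.05853629  0.06553364] 4517 0.11212668750317971
[([0.4293, -0.0899, 0.002], 0.98), ([0.4252, -0.2315, 0.0091], 0.48)]
```

View pics/w1.png

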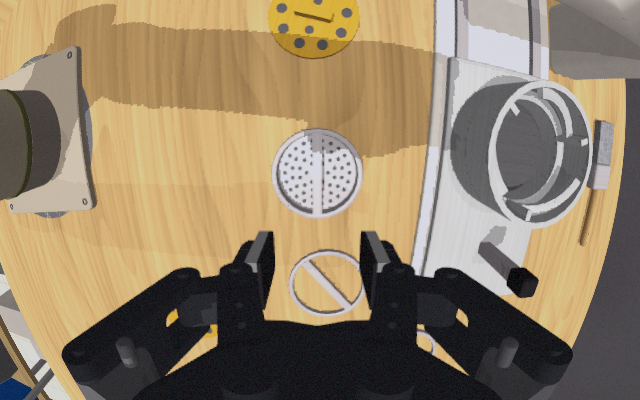

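The wrist view shows the sieve centred at (317,173), with a spacer at (328,282), the barrel on the right at (540,150) and the handle at (505,265). The wrist and top estimates agree within 1 mm. Now I'll grasp the sieve.

Emit:
{"name": "servo_tool", "arguments": {"motion": [[0.5, 0, -0.001, 0.06, 0, 0, 0], [0.5, 0, -0.001, 0.11, 0, 0, 0], [0.5, 0, -0.001, 0.154, 0, 0, 0], [0.5, 0, -0.001, 0.154, 0, 0, 0], [0.5, 0, -0.001, 0.154, 0, 0, 0], [0, 0, -0.001, 0.154, 0, 0, 0], [0, 0, -0.001, 0.154, 0, 0, 0], [0, 0, -0.001, 0.154, 0, 0, 0], [0, 0, -0.001, 0.154, 0, 0, 0], [0, 0, -0.001, 0.154, 0, 0, 0], [0, 0, -0.001, 0.13, 0, 0, 0], [0, 0, -0.001, 0.08, 0, 0, 0], [0, 0, -0.001, 0.02, 0, 0, 0], [0, 0, -0.001, -0.04, 0, 0, 0], [0, 0, -0.001, -0.04, 0, 0, 0]]}}

```text
clock: 4.45
position: [0.429, -0.0854, 0.2058]
ee_rot: [1.0, -0.026, 0.004, 0.001]
ft_force: [0.5, 0.2, -0.7]
grip_width: 0.002
```

```bash
python3 -c "
from h import *
tgt(.622,-.20,.205,-6.5)"
```

```text
shift [0.1987 0.1044 0.0025] rot [ 0.12 -0.43  3.52] yaw -3.0 -> -6.5 az -17.8 j7 0.09 t 4.45 grip 0.002 F [ 0.5  0.2 -0.7]
```

```bash
python3 - <<'E'
from h import *
p,d,W,K=cam('wrist'); cv2.imwrite('pics/w2.png',p)
X=wcloud(d,W,K)
P=X[near(X,(.4264,-.0861),.07,.012,.03)]; rr=np.hypot(*(P[:,:2]-P[:,:2].mean(0)).T); q=circ(P[rr>.042][:,:2]); print(q,len(P),P[:,2].mean(),bar(P[:,:2],q[:2],.036))
tgt(.4264,-.0861,.16,-3)
E
```

```text
[ 0.42616853 -0.08670815  0.04645616] 1795 0.017835695691576905 (np.float64(86.8), array([0.1, 0.2]), 465)
shift [-0.0013  0.0008  0.0432] rot [ 0.08 -0.21  0.01] yaw -3.0 -> -3.0 az -11.4 j7 0.09 t 4.5 grip 0.0 F [-0.7 -0.1 -0.9]
```

View pics/w2.png

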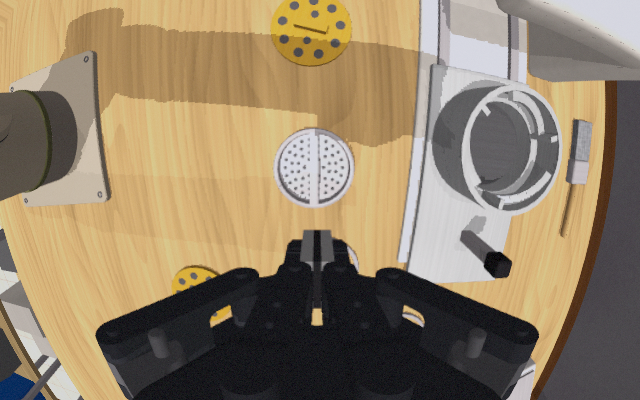

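The sieve hasn't moved at (314,168), so the fingers closed empty. I'll descend again and check the depth before lifting.

Emit:
{"name": "servo_tool", "arguments": {"motion": [[0.5, -0.001, 0.001, 0.05, 0, 0, 0], [0.5, -0.001, 0.001, 0.11, 0, 0, 0], [0.5, -0.001, 0.001, 0.16, 0, 0, 0], [0.5, -0.001, 0.001, 0.194, 0, 0, 0], [0.5, -0.001, 0.001, 0.196, 0, 0, 0], [0.5, -0.001, 0.001, 0.196, 0, 0, 0], [0.5, -0.001, 0.001, 0.196, 0, 0, 0]]}}

```text
clock: 5.38
position: [0.4265, -0.0863, 0.0067]
ee_rot: [1.0, -0.026, 0.001, 0.0]
ft_force: [0.3, 0.4, 0.1]
grip_width: 0.501
```

Emit:
{"name": "servo_tool", "arguments": {"motion": [[0, 0, 0, 0, 0, 0, 0], [0, 0, 0, 0, 0, 0, 0], [0, 0, 0, 0, 0, 0, 0], [0, 0, 0, 0, 0, 0, 0]]}}

```text
clock: 5.88
position: [0.4255, -0.0861, 0.0055]
ee_rot: [1.0, -0.026, 0.0, 0.0]
ft_force: [-0.4, -0.2, 0.3]
grip_width: 0.001
```

```bash
python3 - <<'E'
from h import *
p,d,W,K=cam('wrist'); cv2.imwrite('pics/w3.png',p[60:360,160:480]); print(monitor.get_obs())
E
```

```text
{'clock': 5.925, 'joint_pos': array([ 0.67081268,  0.17344255, -0.60501084,  2.11474603,  0.12699143,
        0.88761023, -0.05965669]), 'joint_velocities': array([-0.00010023,  0.00230873,  0.00109157,  0.00078111,  0.00013157,
        0.00104892,  0.00127533]), 'tau': array([ 7.13111192e-03, -3.81648695e+01, -2.98654072e+00, -3.09210491e+01,
        1.28503953e-02,  2.49008051e-03,  8.46813364e-04]), 'position': array([ 0.42546837, -0.08605053,  0.00543944]), 'ee_rot': array([ 9.99660796e-01, -2.60439847e-02,  3.78895445e-05,  3.71891608e-05]), 'ft_force': array([ 5.87514358e-04,  2.02158265e-01, -1.44234509e+00]), 'torque': array([-0.02258768, -0.04827217,  0.03635653]), 'grip_width': -0.0006269831550898942}
```

View pics/w3.png

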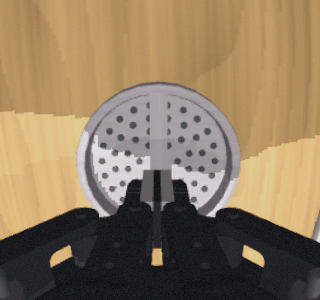

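The picture shows the shut fingers over the bar with the tips around crop (157,172). I'll measure where the tips really are from the depth.

```bash
python3 - <<'E'
from h import *
p,d,W,K=cam('wrist'); i=eyes.camera_info('wrist'); X=wcloud(d,np.array(i['tool_from_camera']),K)
for v in range(205,262,4): print(v,[(u,(X[v,u]*1000).round(0).tolist()) for u in (300,309,317,325,334)])
E
```

```text
205 [(300, [-10.0, -9.0, 1.0]), (309, [-5.0, -9.0, 1.0]), (317, [0.0, -13.0, -12.0]), (325, [5.0, -14.0, -13.0]), (334, [11.0, -9.0, 1.0])]
209 [(300, [-10.0, -7.0, 1.0]), (309, [-5.0, -7.0, 1.0]), (317, [0.0, -12.0, -15.0]), (325, [5.0, -11.0, -12.0]), (334, [11.0, -7.0, 1.0])]
213 [(300, [-10.0, -4.0, 1.0]), (309, [-5.0, -4.0, 1.0]), (317, [0.0, -9.0, -13.0]), (325, [5.0, -9.0, -14.0]), (334, [11.0, -4.0, 1.0])]
217 [(300, [-10.0, -1.0, 2.0]), (309, [-5.0, -1.0, 1.0]), (317, [0.0, -7.0, -14.0]), (325, [5.0, -6.0, -12.0]), (334, [11.0, -1.0, 1.0])]
221 [(300, [-10.0, 1.0, 1.0]), (309, [-5.0, 2.0, 2.0]), (317, [0.0, -3.0, -11.0]), (325, [5.0, -4.0, -14.0]), (334, [11.0, 1.0, 1.0])]
225 [(300, [-11.0, 4.0, 1.0]), (309, [-5.0, 4.0, 1.0]), (317, [0.0, -1.0, -13.0]), (325, [5.0, -2.0, -14.0]), (334, [11.0, 4.0, 1.0])]
229 [(300, [-11.0, 7.0, 1.0]), (309, [-4.0, -11.0, -44.0]), (317, [0.0, -11.0, -45.0]), (325, [4.0, -11.0, -45.0]), (334, [11.0, 6.0, 1.0])]
233 [(300, [-11.0, 10.0, 3.0]), (309, [-3.0, -11.0, -49.0]), (317, [0.0, -11.0, -49.0]), (325, [4.0, -11.0, -49.0]), (334, [11.0, 9.0
[... 325 characters left out ...]
.0]), (309, [-3.0, -11.0, -62.0]), (317, [0.0, -11.0, -62.0]), (325, [4.0, -11.0, -63.0]), (334, [8.0, -7.0, -54.0])]
249 [(300, [-7.0, -7.0, -58.0]), (309, [-3.0, -11.0, -67.0]), (317, [0.0, -11.0, -66.0]), (325, [4.0, -11.0, -67.0]), (334, [8.0, -6.0, -57.0])]
253 [(300, [-7.0, -11.0, -71.0]), (309, [-3.0, -11.0, -70.0]), (317, [0.0, -11.0, -71.0]), (325, [3.0, -11.0, -70.0]), (334, [8.0, -7.0, -62.0])]
257 [(300, [-6.0, -12.0, -75.0]), (309, [-3.0, -11.0, -74.0]), (317, [0.0, -11.0, -74.0]), (325, [3.0, -11.0, -74.0]), (334, [7.0, -7.0, -65.0])]
261 [(300, [-6.0, -11.0, -78.0]), (309, [-3.0, -11.0, -78.0]), (317, [0.0, -11.0, -78.0]), (325, [3.0, -10.0, -76.0]), (334, [7.0, -7.0, -70.0])]
```

The visible fingertips end about 43 mm behind the stated TCP, so they closed about 30 mm above the bar. The camera depth fits the bench, so the pose itself is sound and the fingers are just shorter than stated. I'll open, lower about 37 mm in small steps while watching the force, and close.

Emit:
{"name": "servo_tool", "arguments": {"motion": [[0.5, 0.0007, 0, 0, 0, 0, 0], [0.5, 0.0007, 0, 0, 0, 0, 0], [0.5, 0.0007, 0, 0.01, 0, 0, 0], [0.5, 0.0007, 0, 0.018, 0, 0, 0], [0.5, 0.0007, 0, 0.025, 0, 0, 0], [0.5, 0.0007, 0, 0.03, 0, 0, 0], [0.5, 0.0007, 0, 0.034, 0, 0, 0], [0.5, 0.0007, 0, 0.037, 0, 0, 0], [0.5, 0.0007, 0, 0.037, 0, 0, 0]]}}

```text
clock: 7.1
position: [0.4261, -0.0861, -0.0317]
ee_rot: [1.0, -0.026, -0.0, 0.0]
ft_force: [-0.3, -0.5, 0.2]
grip_width: 0.503
```

Emit:
{"name": "servo_tool", "arguments": {"motion": [[0, 0, 0, 0, 0, 0, 0], [0, 0, 0, 0, 0, 0, 0], [0, 0, 0, 0, 0, 0, 0], [0, 0, 0, 0, 0, 0, 0]]}}

```text
clock: 7.6
position: [0.4264, -0.0862, -0.0312]
ee_rot: [1.0, -0.026, 0.0, 0.0]
ft_force: [-1.4, -0.5, 5.5]
grip_width: 0.089
```

```bash
python3 - <<'E'
from h import *
p,d,W,K=cam('wrist'); i=eyes.camera_info('wrist'); X=wcloud(d,np.array(i['tool_from_camera']),K)
for v in range(205,242,3): print(v,[(u,(X[v,u]*1000).round(0).tolist()) for u in (296,305,317,329,337)])
E
```

```text
205 [(296, [-10.0, -20.0, -35.0]), (305, [-6.0, -20.0, -35.0]), (317, [0.0, -25.0, -49.0]), (329, [6.0, -20.0, -34.0]), (337, [10.0, -20.0, -35.0])]
208 [(296, [-10.0, -19.0, -34.0]), (305, [-6.0, -19.0, -35.0]), (317, [0.0, -23.0, -49.0]), (329, [6.0, -19.0, -36.0]), (337, [10.0, -19.0, -36.0])]
211 [(296, [-10.0, -17.0, -35.0]), (305, [-6.0, -17.0, -36.0]), (317, [0.0, -22.0, -50.0]), (329, [6.0, -18.0, -37.0]), (337, [10.0, -17.0, -36.0])]
214 [(296, [-10.0, -16.0, -36.0]), (305, [-6.0, -16.0, -36.0]), (317, [0.0, -20.0, -49.0]), (329, [6.0, -16.0, -35.0]), (337, [10.0, -16.0, -35.0])]
217 [(296, [-10.0, -14.0, -35.0]), (305, [-6.0, -14.0, -35.0]), (317, [0.0, -19.0, -49.0]), (329, [6.0, -14.0, -36.0]), (337, [10.0, -14.0, -35.0])]
220 [(296, [-10.0, -13.0, -35.0]), (305, [-6.0, -13.0, -36.0]), (317, [0.0, -18.0, -50.0]), (329, [6.0, -13.0, -36.0]), (337, [10.0, -13.0, -36.0])]
223 [(296, [-10.0, -11.0, -36.0]), (305, [-6.0, -11.0, -35.0]), (317, [0.0, -16.0, -50.0]), (329, [6.0, -11.0, -36.0]), (337, [10.0, -11.0, -35.0])]
226 [(296, [-10.0, -9.0, -35.0]), (305, [-6.0, -9.0, -36.0]), (317, [0.0, -15.0, -50.0]), (329, [6.0, -10.0, -36.0]), (337, [10.0, -10.0, -36.0])]
229 [(296, [-10.0, -11.0, -44.0]), (305, [-5.0, -11.0, -45.0]), (317, [0.0, -13.0, -50.0]), (329, [6.0, -11.0, -43.0]), (337, [10.0, -10.0, -43.0])]
232 [(296, [-10.0, -11.0, -47.0]), (305, [-5.0, -11.0, -48.0]), (317, [0.0, -12.0, -50.0]), (329, [6.0, -11.0, -47.0]), (337, [10.0, -11.0, -47.0])]
235 [(296, [-9.0, -11.0, -52.0]), (305, [-5.0, -10.0, -50.0]), (317, [0.0, -10.0, -49.0]), (329, [6.0, -11.0, -52.0]), (337, [9.0, -11.0, -53.0])]
238 [(296, [-9.0, -11.0, -54.0]), (305, [-5.0, -11.0, -56.0]), (317, [0.0, -8.0, -49.0]), (329, [6.0, -10.0, -54.0]), (337, [9.0, -11.0, -55.0])]
241 [(296, [-9.0, -11.0, -60.0]), (305, [-5.0, -10.0, -57.0]), (317, [0.0, -7.0, -49.0]), (329, [6.0, -11.0, -58.0]), (337, [9.0, -11.0, -58.0])]
```

Emit:
{"name": "servo_tool", "arguments": {"motion": [[0, 0, 0, -0.01, 0, 0, 0], [0, 0, 0, -0.02, 0, 0, 0], [0, 0, 0, -0.03, 0, 0, 0], [0, 0, 0, -0.03, 0, 0, 0]]}}

```text
clock: 8.15
position: [0.4269, -0.0864, -0.0006]
ee_rot: [1.0, -0.026, 0.001, 0.0]
ft_force: [0.4, 0.1, -1.8]
grip_width: 0.089
```

```bash
python3 - <<'E'
from h import *
tgt(.4264,-.0861,.16,-3)
p,d,W,K=cam('wrist'); X=wcloud(d,W,K)
P=X[near(X,(.4264,-.0861),.065,.01,.06)]; print(len(P),np.percentile(P[:,2],[5,25,50,75,95]))
rr=np.hypot(*(P[:,:2]-P[:,:2].mean(0)).T); print(circ(P[rr>.042][:,:2]))
E
```

```text
shift [-2.000e-04 -1.000e-04 -1.606e-01] rot [ 0.05 -0.1   0.  ] yaw -3.0 -> -3.0 az -11.4 j7 -0.07 t 8.15 grip 0.089 F [ 0.4  0.1 -1.8]
19669 [0.03397574 0.03473173 0.03568821 0.04841347 0.04963597]
[ 0.42729012 -0.07794198  0.04466531]
```

The sieve is held, with its underside 31 mm above the nominal TCP. Next I'll check where the gripper body really begins.

```bash
python3 - <<'E'
from h import *
p,d,W,K=cam('wrist'); i=eyes.camera_info('wrist'); X=wcloud(d,np.array(i['tool_from_camera']),K)
for v in range(240,400,8): print(v,[(u,(X[v,u]*1000).round(0).tolist()) for u in (230,280,305,317,354)])
tgt(.622,-.20,.165,-6.5)
E
```

```text
240 [(230, [-43.0, -5.0, -44.0]), (280, [-19.0, -1.0, -36.0]), (305, [-5.0, -11.0, -58.0]), (317, [0.0, -7.0, -49.0]), (354, [20.0, -1.0, -34.0])]
248 [(230, [-44.0, 0.0, -44.0]), (280, [-16.0, -7.0, -58.0]), (305, [-5.0, -11.0, -65.0]), (317, [0.0, -4.0, -50.0]), (354, [17.0, -7.0, -57.0])]
256 [(230, [-44.0, 4.0, -46.0]), (280, [-15.0, -7.0, -65.0]), (305, [-4.0, -11.0, -73.0]), (317, [0.0, 0.0, -50.0]), (354, [16.0, -7.0, -65.0])]
264 [(230, [-43.0, 7.0, -48.0]), (280, [-13.0, -14.0, -86.0]), (305, [-4.0, -10.0, -78.0]), (317, [0.0, 5.0, -50.0]), (354, [13.0, -14.0, -86.0])]
272 [(230, [-29.0, -14.0, -92.0]), (280, [-13.0, -11.0, -87.0]), (305, [-4.0, -6.0, -77.0]), (317, [0.0, 9.0, -50.0]), (354, [13.0, -11.0, -87.0])]
280 [(230, [-29.0, -12.0, -94.0]), (280, [-12.0, -12.0, -94.0]), (305, [-4.0, -2.0, -76.0]), (317, [0.0, 14.0, -49.0]), (354, [13.0, -12.0, -93.0])]
288 [(230, [-28.0, -12.0, -99.0]), (280, [-11.0, -16.0, -105.0]), (305, [-5.0, 2.0, -77.0]), (317, [0.0, 20.0, -48.0]), (354, [11.0, -16.0, -106.0])]
296 [(230, [-28.0, -8.0, -99.0]), (280, [-10.0, -17.0, -111.0]), (30
[... 1312 characters left out ...]
.0, -142.0]), (280, [-7.0, -18.0, -139.0]), (305, [-2.0, -11.0, -132.0]), (317, [0.0, -11.0, -132.0]), (354, [7.0, -20.0, -140.0])]
376 [(230, [nan, nan, nan]), (280, [-7.0, -17.0, -141.0]), (305, [-2.0, -11.0, -135.0]), (317, [0.0, -12.0, -136.0]), (354, [7.0, -18.0, -141.0])]
384 [(230, [nan, nan, nan]), (280, [-7.0, -15.0, -141.0]), (305, [-2.0, -11.0, -137.0]), (317, [0.0, -10.0, -137.0]), (354, [7.0, -16.0, -142.0])]
392 [(230, [nan, nan, nan]), (280, [-7.0, -14.0, -142.0]), (305, [-2.0, -11.0, -140.0]), (317, [0.0, -10.0, -139.0]), (354, [8.0, -14.0, -142.0])]
shift [ 0.2016  0.1035 -0.1664] rot [ 0.02 -0.02  3.51] yaw -3.0 -> -6.5 az -17.8 j7 -0.07 t 8.25 grip 0.085 F [-0.5  0.3 -1.8]
```

Emit:
{"name": "servo_tool", "arguments": {"motion": [[0, 0, 0, -0.06, 0, 0, 0], [0, 0, 0, -0.12, 0, 0, 0], [0, 0.05, 0.026, -0.165, 0, 0, 1], [0, 0.11, 0.06, -0.166, 0, 0, 2], [0, 0.16, 0.085, -0.166, 0, 0, 3.5], [0, 0.2, 0.1035, -0.166, 0, 0, 3.5], [0, 0.2, 0.1035, -0.166, 0, 0, 3.5], [0, 0.2, 0.1035, -0.166, 0, 0, 3.5], [0, 0.2, 0.1035, -0.166, 0, 0, 3.5]]}}

```text
clock: 9.38
position: [0.6199, -0.1992, 0.1648]
ee_rot: [0.998, -0.056, 0.0, 0.0]
ft_force: [0.3, 0.3, -1.9]
grip_width: 0.096
```

```bash
python3 - <<'E'
from h import *
tgt(.622,-.20,.165,-6.5)
p,d,W,K=cam('wrist'); X=wcloud(d,W,K); cv2.imwrite('pics/w4.png',p); np.savez('w4.npz',p=p,d=d,W=W,K=K)
c=(.639,-.058)
P=X[near(X,c,.085,.1125,.118)]; q=circ(P[:,:2]);print('rim',q,len(P),np.percentile(P[:,2],[5,50,95]))
P=X[near(X,c,.04,.03,.06)]; print('floor z',np.median(P[:,2]))
P=X[near(X,(.625,-.181),.05,.128,.145)]; print('handle',P.mean(0),len(P), (P.min(0)+P.max(0))/2)
# held sieve
T=pose(); a=T[:2,3]; P=X[near(X,a,.07,.19,.23)]; print(len(P),np.percentile(P[:,2],[5,50,95]));Q=P[P[:,2]>.207]; rr=np.hypot(*(Q[:,:2]-a).T); print('sieve',circ(Q[rr>.043][:,:2]),a)
E
```

```text
shift [ 0.0021  0.0005 -0.0002] rot [ 0.03 -0.01  0.06] yaw -6.4 -> -6.5 az -17.8 j7 -0.03 t 9.38 grip 0.096 F [ 0.3  0.3 -1.9]
rim [ 0.63957708 -0.05882423  0.06644795] 2561 [0.11355003 0.11511713 0.11630277]
floor z 0.045180039848225995<stdin>:7: RuntimeWarning: Mean of empty slice.
  ret = um.true_divide(
Traceback (most recent call last):
ValueError: zero-size array to reduction operation minimum which has no identity
```

View pics/w4.png

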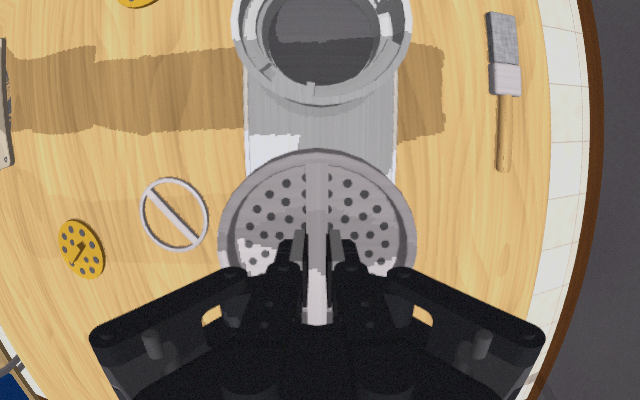

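The sieve is held level below the gripper at (317,225) and the barrel mouth is at (322,40). Next I'll measure the sieve's offset in the hand.

```bash
cat >> h.py <<'E'
def held(X,ztop,R0=.047,tol=.004):
    """centre of the held part: top-surface points of its rim in tool-frame offset (m) ; X world cloud"""
    T=pose(); a=T[:2,3]; P=X[near(X,a,.07,ztop-tol,ztop+tol)]; r=np.hypot(*(P[:,:2]-a).T); Q=P[(r>.038)&(r<.056)][:,:2]
    from scipy.optimize import least_squares
    q=least_squares(lambda q:np.hypot(Q[:,0]-q[0],Q[:,1]-q[1])-R0,a,loss='soft_l1',f_scale=.002).x
    t=T[:3,:3].T@np.r_[q-a,0]; print('held off world',(q-a).round(4),'tool',t.round(4),len(Q),np.median(P[:,2])); return t
E
python3 - <<'E'
from h import *
Z=np.load('w4.npz'); X=wcloud(Z['d'],Z['W'],Z['K'])
held(X,.214)
tgt(.6395,-.0585,.165,53.5)
E
```

```text
held off world [-0.0002 -0.001 ] tool [-0.     0.001  0.   ] 4729 0.21398415883799415
shift [ 0.0035 -0.1422 -0.    ] rot [ 6.000e-02 -1.000e-02 -5.995e+01] yaw -6.4 -> 53.5 az -5.2 j7 -0.03 t 9.43 grip 0.097 F [-0.1 -0.8 -1.2]
```

Emit:
{"name": "servo_tool", "arguments": {"motion": [[0, 0.0026, -0.06, 0, 0, 0, -10], [0, 0.0026, -0.12, 0, 0, 0, -20], [0, 0.0026, -0.1428, 0, 0, 0, -30], [0, 0.0026, -0.1428, 0, 0, 0, -40], [0, 0.0026, -0.1428, 0, 0, 0, -50], [0, 0.0026, -0.1428, 0, 0, 0, -60], [0, 0.0026, -0.1428, 0, 0, 0, -60], [0, 0.0026, -0.1428, 0, 0, 0, -60]]}}

```text
clock: 10.42
position: [0.639, -0.0584, 0.1648]
ee_rot: [0.894, 0.448, 0.0, 0.0]
ft_force: [-0.0, 0.9, -1.9]
grip_width: 0.08
```

```bash
python3 - <<'E'
from h import *
tgt(.6387,-.0579,.017,53.5)
E
```

```text
shift [ 0.0002 -0.0006  0.1478] rot [ 0.04  0.01 -0.21] yaw 53.3 -> 53.5 az -5.2 j7 0.72 t 10.43 grip 0.08 F [-0.   0.9 -1.9]
```

Emit:
{"name": "servo_tool", "arguments": {"motion": [[0, 0.0002, -0.0006, 0.04, 0, 0, 0], [0, 0.0002, -0.0006, 0.075, 0, 0, 0], [0, 0.0002, -0.0006, 0.085, 0, 0, 0], [0, 0.0002, -0.0006, 0.1, 0, 0, 0], [0, 0.0002, -0.0006, 0.115, 0, 0, 0], [0, 0.0002, -0.0006, 0.13, 0, 0, 0], [0, 0.0002, -0.0006, 0.14, 0, 0, 0], [0, 0.0002, -0.0006, 0.146, 0, 0, 0], [0, 0.0002, -0.0006, 0.147, 0, 0, 0], [0, 0.0002, -0.0006, 0.147, 0, 0, 0]]}}

```text
clock: 11.68
position: [0.6391, -0.0577, 0.0178]
ee_rot: [0.893, 0.45, 0.0, 0.0]
ft_force: [0.6, -0.5, -1.8]
grip_width: 0.084
```

Emit:
{"name": "servo_tool", "arguments": {"motion": [[0.4, 0, 0, 0.002, 0, 0, 0], [0.4, 0, 0, 0.002, 0, 0, 0], [0.4, 0, 0, 0.002, 0, 0, 0], [0.4, 0, 0, -0.03, 0, 0, 0], [0.4, 0, 0, -0.08, 0, 0, 0], [0.4, 0, 0, -0.13, 0, 0, 0], [0.4, 0, 0, -0.15, 0, 0, 0]]}}

```text
clock: 12.55
position: [0.6401, -0.0574, 0.1709]
ee_rot: [0.893, 0.45, 0.002, 0.001]
ft_force: [-1.4, -0.5, -0.1]
grip_width: 0.404
```

```bash
python3 - <<'E'
from h import *
p,d,W,K=cam('wrist'); X=wcloud(d,W,K)
c=(.6395,-.0585)
P=X[near(X,c,.085,.1125,.118)]; print('rim',circ(P[:,:2]),len(P))
P=X[near(X,c,.053,.055,.070)]; rr=np.hypot(*(P[:,:2]-c).T); print('sieve top',circ(P[rr>.04][:,:2]),np.median(P[:,2]),len(P)); A=np.c_[P[:,:2]-c,np.ones(len(P))]; print(np.linalg.lstsq(A,P[:,2],rcond=None)[0])
tgt(.4321,-.231,.09,32)
E
```

```text
rim [ 0.63921267 -0.05845038  0.06623083] 3487
sieve top [ 0.64033309 -0.05844275  0.0471921 ] 0.06286470700834951 3499
[-0.00496128  0.0035948   0.06257642]
shift [-0.2636 -0.0648  0.0811] rot [ 0.24 -0.21 21.51] yaw 53.5 -> 32.0 az -28.1 j7 0.73 t 12.6 grip 0.405 F [ 0.9 -0.1  2.5]
```

Emit:
{"name": "servo_tool", "arguments": {"motion": [[0.5, -0.06, -0.015, 0, 0, 0, 5], [0.5, -0.12, -0.03, 0, 0, 0, 10], [0.5, -0.18, -0.045, 0.03, 0, 0, 21.5], [0.5, -0.2636, -0.0648, 0.081, 0, 0, 21.5], [0.5, -0.2636, -0.0648, 0.081, 0, 0, 21.5], [0.5, -0.2636, -0.0648, 0.081, 0, 0, 21.5], [0.5, -0.2636, -0.0648, 0.081, 0, 0, 21.5], [0.5, -0.2636, -0.0648, 0.081, 0, 0, 21.5]]}}

```text
clock: 13.6
position: [0.4312, -0.2303, 0.0868]
ee_rot: [0.961, 0.277, 0.001, 0.0]
ft_force: [-0.1, 0.2, -0.2]
grip_width: 0.497
```

```bash
cat >> h.py <<'E'
def part(c,z0,z1,rin,zt,R0=.047):
    """look with the wrist camera at a flat ring with a bar near c; print its fit and the move to grasp it at TCP height zt"""
    p,d,W,K=cam('wrist'); X=wcloud(d,W,K); c=np.array(c)
    for _ in range(3):
        P=X[near(X,c,.06,z0,z1)][:,:2]; r=np.hypot(*(P-c).T); c=circ(P[r>.039])[:2]
    q=circ(P[r>.039]); b=bar(P,c,rin); print('part',q.round(4),'bar',b,len(P)); tgt(c[0],c[1],zt,b[0]-90); return X
E
python3 -c "
from h import *
part((.4321,-.231),.004,.012,.036,-.039)"
```

```text
part [ 0.4315 -0.2321  0.0464] bar (np.float64(125.9), array([-0.7,  1. ]), 893) 3259
shift [-0.0007  0.0016  0.1258] rot [ 0.03 -0.04 -3.78] yaw 32.1 -> 35.9 az -28.3 j7 0.86 t 13.65 grip 0.498 F [-0.5  0.3  0.1]
```

Emit:
{"name": "servo_tool", "arguments": {"motion": [[0.5, -0.0007, 0.0016, 0.05, 0, 0, -3.8], [0.5, -0.0007, 0.0016, 0.09, 0, 0, -3.8], [0.5, -0.0007, 0.0016, 0.115, 0, 0, -3.8], [0.5, -0.0007, 0.0016, 0.124, 0, 0, -3.8], [0.5, -0.0007, 0.0016, 0.128, 0, 0, -3.8], [0.5, -0.0007, 0.0016, 0.128, 0, 0, -3.8], [0, -0.0007, 0.0016, 0.128, 0, 0, -3.8], [0, -0.0007, 0.0016, 0.128, 0, 0, -3.8], [0, -0.0007, 0.0016, 0.128, 0, 0, -3.8], [0, -0.0007, 0.0016, 0.128, 0, 0, -3.8]]}}

```text
clock: 14.9
position: [0.4321, -0.2342, -0.0393]
ee_rot: [0.952, 0.307, 0.001, 0.002]
ft_force: [-2.2, 0.6, 15.4]
grip_width: 0.082
```

Emit:
{"name": "servo_tool", "arguments": {"motion": [[0, 0, 0, -0.03, 0, 0, 0], [0, 0, 0, -0.08, 0, 0, 0], [0, 0, 0, -0.13, 0, 0, 0], [0, 0, 0, -0.18, 0, 0, 0], [0, 0, 0, -0.2, 0, 0, 0], [0, 0, 0, -0.2, 0, 0, 0]]}}

```text
clock: 15.65
position: [0.4312, -0.2334, 0.1602]
ee_rot: [0.952, 0.307, 0.001, 0.002]
ft_force: [-0.3, -0.2, -2.1]
grip_width: 0.077
```

```bash
python3 -c "
from h import *
p,d,W,K=cam('wrist'); X=wcloud(d,W,K); T=pose(); P=X[near(X,T[:2,3],.055,T[2,3]+.01,T[2,3]+.06)];print(T[2,3],np.percentile(P[:,2]-T[2,3],[5,50,95]),len(P))
held(X,T[2,3]+.048)
tgt(.6395,-.0585,.16,53.5)"
```

```text
0.1586943107797562 [0.04568548 0.04776884 0.05200932] 8312
held off world [0.     0.0006] tool [ 0.0004 -0.0005 -0.    ] 5000 0.20643711878851068
shift [ 0.2718 -0.0192 -0.0014] rot [  0.08   0.02 -17.69] yaw 35.8 -> 53.5 az -5.2 j7 0.97 t 15.7 grip 0.083 F [-0.1  0.3 -1.5]
```

Emit:
{"name": "servo_tool", "arguments": {"motion": [[0, 0.06, -0.005, 0, 0, 0, -6], [0, 0.12, -0.01, 0, 0, 0, -12], [0, 0.18, -0.015, 0, 0, 0, -17.7], [0, 0.24, -0.018, 0, 0, 0, -17.7], [0, 0.2716, -0.0192, 0, 0, 0, -17.7], [0, 0.2716, -0.0192, 0, 0, 0, -17.7], [0, 0.2716, -0.0192, 0, 0, 0, -17.7], [0, 0.2716, -0.0192, 0.04, 0, 0, -17.7], [0, 0.2716, -0.0192, 0.075, 0, 0, -17.7], [0, 0.2716, -0.0192, 0.09, 0, 0, -17.7], [0, 0.2716, -0.0192, 0.105, 0, 0, -17.7], [0, 0.2716, -0.0192, 0.118, 0, 0, -17.7], [0, 0.2716, -0.0192, 0.128, 0, 0, -17.7], [0, 0.2716, -0.0192, 0.132, 0, 0, -17.7], [0, 0.2716, -0.0192, 0.132, 0, 0, -17.7]]}}

```text
clock: 17.58
position: [0.6393, -0.0583, 0.0264]
ee_rot: [0.893, 0.45, 0.0, 0.0]
ft_force: [0.6, -0.4, -0.7]
grip_width: 0.082
```

Emit:
{"name": "servo_tool", "arguments": {"motion": [[0, 0, 0, 0.003, 0, 0, 0], [0.4, 0, 0, 0.003, 0, 0, 0], [0.4, 0, 0, 0.003, 0, 0, 0], [0.4, 0, 0, 0.003, 0, 0, 0], [0.4, 0, 0, -0.03, 0, 0, 0], [0.4, 0, 0, -0.08, 0, 0, 0], [0.4, 0, 0, -0.13, 0, 0, 0], [0.4, 0, 0, -0.14, 0, 0, 0], [0.4, 0, 0, -0.14, 0, 0, 0]]}}

```text
clock: 18.7
position: [0.6395, -0.0584, 0.1667]
ee_rot: [0.893, 0.45, 0.0, 0.0]
ft_force: [-0.1, -0.2, -1.1]
grip_width: 0.402
```

```bash
cat >> h.py <<'E'
def stack(z,tol=.006,c=(.6394,-.0585),Ri=.053):
    """look into the barrel: rim fit, fit and tilt of the part topping the stack at height z"""
    p,d,W,K=cam('wrist'); X=wcloud(d,W,K); c=np.array(c)
    P=X[near(X,c,.085,.1125,.118)]; print('rim',circ(P[:,:2]).round(4),len(P))
    P=X[near(X,c,.052,z-tol,z+tol)]; rr=np.hypot(*(P[:,:2]-c).T); A=np.c_[P[:,:2]-c,np.ones(len(P))]
    print('top',circ(P[rr>.04][:,:2]).round(4),len(P),'plane',np.linalg.lstsq(A,P[:,2],rcond=None)[0].round(4)); return p,X
E
python3 -c "
from h import *
stack(.070,.0035)
tgt(.5454,-.3694,.09,76.8)"
```

```text
rim [ 0.6392 -0.0585  0.0662] 3604
top [ 0.6382 -0.0575  0.0463] 2970 plane [-0.0033  0.0001  0.0699]
shift [-0.3054  0.1098  0.0756] rot [ -0.05   0.04 -23.29] yaw 53.5 -> 76.8 az -34.1 j7 0.72 t 18.75 grip 0.396 F [-0.4  0.3  0.6]
```

Emit:
{"name": "servo_tool", "arguments": {"motion": [[0.5, -0.055, 0.02, 0, 0, 0, -5], [0.5, -0.11, 0.04, 0, 0, 0, -10], [0.5, -0.165, 0.06, 0, 0, 0, -15], [0.5, -0.22, 0.08, 0.03, 0, 0, -23.3], [0.5, -0.3054, 0.1098, 0.076, 0, 0, -23.3], [0.5, -0.3054, 0.1098, 0.076, 0, 0, -23.3], [0.5, -0.3054, 0.1098, 0.076, 0, 0, -23.3], [0.5, -0.3054, 0.1098, 0.076, 0, 0, -23.3], [0.5, -0.3054, 0.1098, 0.076, 0, 0, -23.3]]}}

```text
clock: 19.88
position: [0.5468, -0.3676, 0.0906]
ee_rot: [0.783, 0.622, 0.0, 0.0]
ft_force: [0.4, 0.0, -0.7]
grip_width: 0.501
```

```bash
python3 -c "
from h import *
part((.5454,-.3694),.004,.012,.036,-.0385)"
```

```text
part [ 0.5447 -0.3712  0.0463] bar (np.float64(164.3), array([-1.2,  0.2]), 892) 3223
shift [-0.0038 -0.0013  0.1293] rot [ 0.03 -0.01  2.64] yaw 76.9 -> 74.3 az -34.3 j7 1.59 t 19.93 grip 0.504 F [1.2 0.  0.3]
```

Emit:
{"name": "servo_tool", "arguments": {"motion": [[0.5, -0.0038, -0.0013, 0.05, 0, 0, 2.6], [0.5, -0.0038, -0.0013, 0.09, 0, 0, 2.6], [0.5, -0.0038, -0.0013, 0.115, 0, 0, 2.6], [0.5, -0.0038, -0.0013, 0.125, 0, 0, 2.6], [0.5, -0.0038, -0.0013, 0.1293, 0, 0, 2.6], [0.5, -0.0038, -0.0013, 0.1293, 0, 0, 2.6], [0, -0.0038, -0.0013, 0.1293, 0, 0, 2.6], [0, -0.0038, -0.0013, 0.1293, 0, 0, 2.6], [0, -0.0038, -0.0013, 0.1293, 0, 0, 2.6], [0, -0.0038, -0.0013, 0.1293, 0, 0, 2.6]]}}

```text
clock: 21.18
position: [0.5443, -0.373, -0.0378]
ee_rot: [0.798, 0.603, 0.0, 0.001]
ft_force: [-1.0, 1.2, 6.0]
grip_width: 0.077
```

Emit:
{"name": "servo_tool", "arguments": {"motion": [[0, 0, 0, -0.03, 0, 0, 0], [0, 0, 0, -0.08, 0, 0, 0], [0, 0, 0, -0.13, 0, 0, 0], [0, 0, 0, -0.18, 0, 0, 0], [0, 0, 0, -0.2, 0, 0, 0], [0, 0, 0, -0.2, 0, 0, 0]]}}

```text
clock: 21.92
position: [0.5443, -0.3729, 0.1618]
ee_rot: [0.798, 0.603, 0.0, 0.001]
ft_force: [0.6, 0.5, -1.7]
grip_width: 0.075
```

```bash
python3 -c "
from h import *
p,d,W,K=cam('wrist'); X=wcloud(d,W,K); T=pose(); P=X[near(X,T[:2,3],.055,T[2,3]+.01,T[2,3]+.06)];print(T[2,3],np.percentile(P[:,2]-T[2,3],[5,50,95]),len(P))
held(X,T[2,3]+.046)
tgt(.6393,-.0585,.16,53.5)"
```

```text
0.1600646977386981 [0.04456593 0.04652277 0.05184827] 8019
held off world [ 0.0013 -0.0005] tool [-0.0001  0.0014 -0.    ] 4850 0.20654165639461491
shift [0.3283 0.0067 0.    ] rot [-4.000e-02  1.000e-02  2.071e+01] yaw 74.2 -> 53.5 az -5.2 j7 1.59 t 21.98 grip 0.078 F [ 0.  -0.1 -1.9]
```

Emit:
{"name": "servo_tool", "arguments": {"motion": [[0, 0.06, 0.001, 0, 0, 0, 7], [0, 0.12, 0.002, 0, 0, 0, 14], [0, 0.18, 0.003, 0, 0, 0, 20.7], [0, 0.24, 0.004, 0, 0, 0, 20.7], [0, 0.3, 0.005, 0, 0, 0, 20.7], [0, 0.3288, 0.0054, 0, 0, 0, 20.7], [0, 0.3288, 0.0054, 0, 0, 0, 20.7], [0, 0.3288, 0.0054, 0, 0, 0, 20.7], [0, 0.3288, 0.0054, 0.04, 0, 0, 20.7], [0, 0.3288, 0.0054, 0.075, 0, 0, 20.7], [0, 0.3288, 0.0054, 0.09, 0, 0, 20.7], [0, 0.3288, 0.0054, 0.105, 0, 0, 20.7], [0, 0.3288, 0.0054, 0.118, 0, 0, 20.7], [0, 0.3288, 0.0054, 0.125, 0, 0, 20.7], [0, 0.3288, 0.0054, 0.127, 0, 0, 20.7], [0, 0.3288, 0.0054, 0.127, 0, 0, 20.7]]}}

```text
clock: 23.98
position: [0.6387, -0.0576, 0.0345]
ee_rot: [0.893, 0.45, 0.0, 0.0]
ft_force: [0.2, 0.4, -0.9]
grip_width: 0.078
```

Emit:
{"name": "servo_tool", "arguments": {"motion": [[0, 0, 0, 0.003, 0, 0, 0], [0.4, 0, 0, 0.003, 0, 0, 0], [0.4, 0, 0, 0.003, 0, 0, 0], [0.4, 0, 0, 0.003, 0, 0, 0], [0.4, 0, 0, -0.03, 0, 0, 0], [0.4, 0, 0, -0.08, 0, 0, 0], [0.4, 0, 0, -0.13, 0, 0, 0], [0.4, 0, 0, -0.13, 0, 0, 0], [0.4, 0, 0, -0.13, 0, 0, 0]]}}

```text
clock: 25.1
position: [0.6382, -0.0578, 0.1636]
ee_rot: [0.893, 0.45, -0.0, 0.0]
ft_force: [-0.1, -0.1, -1.8]
grip_width: 0.4
```

```bash
python3 -c "
from h import *
stack(.077,.0035)
tgt(.4277,.2619,.09,87)"
```

```text
rim [ 0.6393 -0.0585  0.0662] 3586
top [ 0.639  -0.0578  0.0463] 3132 plane [-0.0019  0.0004  0.0769]
shift [ 0.1322 -0.359   0.0732] rot [ -0.08   0.04 -33.49] yaw 53.5 -> 87.0 az 31.5 j7 0.71 t 25.15 grip 0.4 F [-1.2  0.2  0.3]
```

Emit:
{"name": "servo_tool", "arguments": {"motion": [[0.5, -0.037, -0.05, 0, 0, 0, 0], [0.5, -0.074, -0.1, 0, 0, 0, 0], [0.5, -0.119, -0.161, 0, 0, 0, 0], [0.5, -0.119, -0.161, 0, 0, 0, -7], [0.5, -0.07, -0.2, 0, 0, 0, -14], [0.5, -0.02, -0.24, 0, 0, 0, -21], [0.5, 0.04, -0.285, 0, 0, 0, -28], [0.5, 0.09, -0.325, 0.03, 0, 0, -33.5], [0.5, 0.1322, -0.359, 0.073, 0, 0, -33.5], [0.5, 0.1322, -0.359, 0.073, 0, 0, -33.5], [0.5, 0.1322, -0.359, 0.073, 0, 0, -33.5], [0.5, 0.1322, -0.359, 0.073, 0, 0, -33.5]]}}

```text
clock: 26.65
position: [0.4285, 0.2612, 0.0909]
ee_rot: [0.725, 0.688, -0.0, -0.0]
ft_force: [-0.0, 0.1, 0.8]
grip_width: 0.503
```

```bash
python3 -c "
from h import *
part((.4277,.2619),.004,.012,.036,-.0385)"
```

```text
part [0.4266 0.2615 0.0463] bar (np.float64(171.8), array([-1. ,  0.2]), 887) 3214
shift [ 0.0005 -0.0023  0.1298] rot [0.02 0.04 5.13] yaw 86.9 -> 81.8 az 31.5 j7 0.6 t 26.7 grip 0.501 F [-0.1  0.6  0. ]
```

Emit:
{"name": "servo_tool", "arguments": {"motion": [[0.5, 0.0005, -0.0023, 0.05, 0, 0, 5.1], [0.5, 0.0005, -0.0023, 0.09, 0, 0, 5.1], [0.5, 0.0005, -0.0023, 0.115, 0, 0, 5.1], [0.5, 0.0005, -0.0023, 0.125, 0, 0, 5.1], [0.5, 0.0005, -0.0023, 0.1296, 0, 0, 5.1], [0.5, 0.0005, -0.0023, 0.1296, 0, 0, 5.1], [0, 0.0005, -0.0023, 0.1296, 0, 0, 5.1], [0, 0.0005, -0.0023, 0.1296, 0, 0, 5.1], [0, 0.0005, -0.0023, 0.1296, 0, 0, 5.1], [0, 0.0005, -0.0023, 0.1296, 0, 0, 5.1]]}}

```text
clock: 27.95
position: [0.4267, 0.2628, -0.0377]
ee_rot: [0.755, 0.655, 0.0, 0.0]
ft_force: [-1.4, -2.8, 8.5]
grip_width: 0.074
```

Emit:
{"name": "servo_tool", "arguments": {"motion": [[0, 0, 0, -0.03, 0, 0, 0], [0, 0, 0, -0.08, 0, 0, 0], [0, 0, 0, -0.13, 0, 0, 0], [0, 0, 0, -0.18, 0, 0, 0], [0, 0, 0, -0.2, 0, 0, 0], [0, 0, 0, -0.2, 0, 0, 0]]}}

```text
clock: 28.7
position: [0.4267, 0.2627, 0.162]
ee_rot: [0.755, 0.655, 0.001, 0.001]
ft_force: [-0.3, -1.0, -1.2]
grip_width: 0.079
```

```bash
python3 -c "
from h import *
p,d,W,K=cam('wrist'); X=wcloud(d,W,K); T=pose(); P=X[near(X,T[:2,3],.055,T[2,3]+.01,T[2,3]+.06)];print(T[2,3],np.percentile(P[:,2]-T[2,3],[5,50,95]),len(P))
held(X,T[2,3]+.046)
tgt(.6393,-.0585,.16,53.5); tgt(.46,-.0585,.16,53.5)"
```

```text
0.1607435579548174 [0.04391663 0.04590342 0.05201669] 8015
held off world [0.0012 0.0003] tool [ 0.0004  0.0011 -0.    ] 4774 0.20660710885090883
shift [-0.2874  0.2563  0.001 ] rot [2.000e-02 5.000e-02 2.838e+01] yaw 81.9 -> 53.5 az -5.2 j7 0.59 t 28.75 grip 0.074 F [ 0.5 -0.2 -2.1]
shift [-0.3127  0.0788  0.001 ] rot [2.000e-02 5.000e-02 2.838e+01] yaw 81.9 -> 53.5 az -7.2 j7 0.59 t 28.75 grip 0.074 F [ 0.5 -0.2 -2.1]
```

Emit:
{"name": "servo_tool", "arguments": {"motion": [[0, -0.06, 0.015, 0, 0, 0, 7], [0, -0.12, 0.03, 0, 0, 0, 14], [0, -0.18, 0.045, 0, 0, 0, 21], [0, -0.24, 0.06, 0, 0, 0, 28.4], [0, -0.3, 0.075, 0, 0, 0, 28.4], [0, -0.31, 0.1, 0, 0, 0, 28.4], [0, -0.303, 0.15, 0, 0, 0, 28.4], [0, -0.295, 0.2, 0, 0, 0, 28.4], [0, -0.2873, 0.2552, 0, 0, 0, 28.4], [0, -0.2873, 0.2552, 0, 0, 0, 28.4], [0, -0.2873, 0.2552, 0, 0, 0, 28.4], [0, -0.2873, 0.2552, 0.04, 0, 0, 28.4], [0, -0.2873, 0.2552, 0.07, 0, 0, 28.4], [0, -0.2873, 0.2552, 0.085, 0, 0, 28.4], [0, -0.2873, 0.2552, 0.1, 0, 0, 28.4], [0, -0.2873, 0.2552, 0.112, 0, 0, 28.4], [0, -0.2873, 0.2552, 0.119, 0, 0, 28.4], [0, -0.2873, 0.2552, 0.12, 0, 0, 28.4], [0, -0.2873, 0.2552, 0.12, 0, 0, 28.4]]}}

```text
clock: 31.12
position: [0.6387, -0.0576, 0.042]
ee_rot: [0.893, 0.45, 0.0, 0.0]
ft_force: [-0.2, 0.3, -1.0]
grip_width: 0.073
```

Emit:
{"name": "servo_tool", "arguments": {"motion": [[0, 0, 0, 0.003, 0, 0, 0], [0.4, 0, 0, 0.003, 0, 0, 0], [0.4, 0, 0, 0.003, 0, 0, 0], [0.4, 0, 0, 0.003, 0, 0, 0], [0.4, 0, 0, -0.03, 0, 0, 0], [0.4, 0, 0, -0.08, 0, 0, 0], [0.4, 0, 0, -0.12, 0, 0, 0], [0.4, 0, 0, -0.12, 0, 0, 0], [0.4, 0, 0, -0.12, 0, 0, 0]]}}

```text
clock: 32.25
position: [0.6381, -0.0578, 0.1609]
ee_rot: [0.893, 0.45, -0.0, 0.0]
ft_force: [-0.0, 0.5, -0.7]
grip_width: 0.4
```

```bash
python3 -c "
from h import *
p,X=stack(.084,.0035); cv2.imwrite('pics/w5.png',p)
p,d,W,K=cam('top'); cv2.imwrite('pics/top1.png',p); X=cloud(d,W,K)
for t in ('die','ring','spacer1'): print(t,find('top',t,W))
B=X[near(X,(.436,.091),.07,.014,.03)][:,:2]; c=B.mean(0); print('diebar',c,bar(B,c,.03))
tgt(.4356,.0908,.09,73.6)"
```

```text
rim [ 0.6393 -0.0584  0.0663] 3648
top [ 0.639  -0.0579  0.0463] 3333 plane [-0.0012  0.0015  0.0839]
die [([0.434, 0.0912, 0.0056], 0.92), ([0.2531, 0.2514, 0.0087], 0.77), ([0.6285, -0.0216, 0.0333], 0.46)]
ring [([0.5392, 0.3604, 0.0047], 0.62)]
spacer1 [([0.621, -0.0136, 0.0832], 0.51)]
diebar [0.43109044 0.09090011] (np.float64(161.1), array([ 0.8, -1.1]), 56)
shift [-0.0009 -0.2509  0.0709] rot [ -0.07   0.03 -20.08] yaw 53.5 -> 73.6 az 11.8 j7 0.67 t 32.5 grip 0.401 F [-0.8  0.6  0.7]
```

View pics/w5.png

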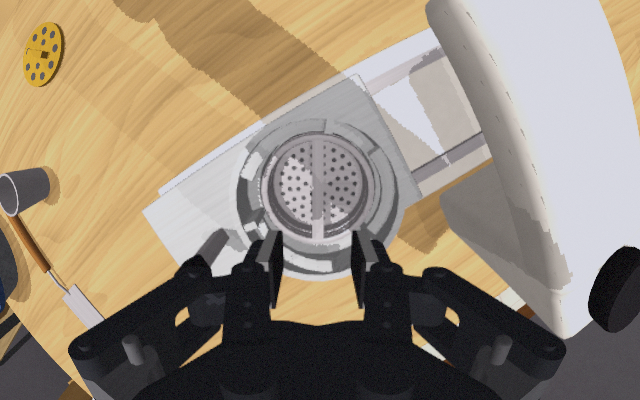

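The three spacers are stacked in the barrel at (317,183), and the handle is at (212,240). Now the die.

Emit:
{"name": "servo_tool", "arguments": {"motion": [[0.5, -0.035, -0.05, 0, 0, 0, -5], [0.5, -0.07, -0.1, 0, 0, 0, -10], [0.5, -0.089, -0.14, 0, 0, 0, -15], [0.5, -0.05, -0.19, 0.02, 0, 0, -20], [0.5, -0.0009, -0.2509, 0.071, 0, 0, -20], [0.5, -0.0009, -0.2509, 0.071, 0, 0, -20], [0.5, -0.0009, -0.2509, 0.071, 0, 0, -20], [0.5, -0.0009, -0.2509, 0.071, 0, 0, -20], [0.5, -0.0009, -0.2509, 0.071, 0, 0, -20]]}}

```text
clock: 33.62
position: [0.4369, 0.0898, 0.0909]
ee_rot: [0.802, 0.598, 0.0, 0.0]
ft_force: [-0.7, -0.0, 0.1]
grip_width: 0.499
```

```bash
python3 - <<'E'
from h import *
p,d,W,K=cam('wrist'); X=wcloud(d,W,K); cv2.imwrite('pics/w6.png',p)
m=near(X,(.435,.091),.065,.0045,.011); P=X[m][:,:2]; c=P.mean(0)
r=np.hypot(*(P-c).T); (u,v),rad=cv2.minEnclosingCircle(np.float32(P[r<.053]*1000)); print('disc mean',c,'mec',u,v,rad)
B=X[near(X,c,.04,.016,.03)][:,:2]; bc=B.mean(0); b=bar(B,bc,.03); print('bar',bc,b)
# hue based disc mask for an independent centre
hsv=cv2.cvtColor(p,cv2.COLOR_BGR2HSV); print(hsv[200:204:2,300:310:5].tolist())
tgt(bc[0],bc[1],-.031,b[0]-90)
E
```

```text
disc mean [0.43025389 0.08979597] mec 432.1310729980469 89.0293960571289 50.15422821044922
bar [0.43153145 0.0895482 ] (np.float64(162.3), array([-0.,  0.]), 561)
[[[21, 181, 202], [20, 188, 156]], [[21, 195, 190], [20, 195, 153]]]
shift [-0.0018 -0.005   0.1219] rot [ 0.05 -0.    1.11] yaw 73.4 -> 72.3 az 11.7 j7 0.84 t 33.67 grip 0.499 F [0.2 0.2 0.1]
```

Emit:
{"name": "servo_tool", "arguments": {"motion": [[0.5, -0.002, -0.0045, 0.05, 0, 0, 1.1], [0.5, -0.002, -0.0045, 0.09, 0, 0, 1.1], [0.5, -0.002, -0.0045, 0.11, 0, 0, 1.1], [0.5, -0.002, -0.0045, 0.119, 0, 0, 1.1], [0.5, -0.002, -0.0045, 0.122, 0, 0, 1.1], [0.5, -0.002, -0.0045, 0.122, 0, 0, 1.1], [0, -0.002, -0.0045, 0.122, 0, 0, 1.1], [0, -0.002, -0.0045, 0.122, 0, 0, 1.1], [0, -0.002, -0.0045, 0.122, 0, 0, 1.1], [0, -0.002, -0.0045, 0.122, 0, 0, 1.1]]}}

```text
clock: 34.92
position: [0.4317, 0.0901, -0.0307]
ee_rot: [0.807, 0.591, 0.0, 0.001]
ft_force: [-2.8, -1.9, 10.1]
grip_width: 0.095
```

Emit:
{"name": "servo_tool", "arguments": {"motion": [[0, 0, 0, -0.03, 0, 0, 0], [0, 0, 0, -0.08, 0, 0, 0], [0, 0, 0, -0.13, 0, 0, 0], [0, 0, 0, -0.18, 0, 0, 0], [0, 0, 0, -0.195, 0, 0, 0], [0, 0, 0, -0.195, 0, 0, 0]]}}

```text
clock: 35.67
position: [0.4318, 0.0897, 0.1642]
ee_rot: [0.807, 0.59, 0.0, 0.002]
ft_force: [-0.1, 0.8, -2.6]
grip_width: 0.088
```

```bash
python3 - <<'E'
from h import *
p,d,W,K=cam('wrist'); X=wcloud(d,W,K); T=pose(); a=T[:2,3]
P=X[near(X,a,.06,T[2,3]+.02,T[2,3]+.065)]; z=P[:,2]-T[2,3]; print(T[2,3],np.percentile(z,[5,25,50,75,95]),len(P))
D=P[np.abs(z-.0385)<.005]; r=np.hypot(*(D[:,:2]-a).T); D=D[r<.054]
(u,v),rad=cv2.minEnclosingCircle(np.float32(D[:,:2]*1000)); o=np.array([u,v])/1e3-a; A=np.c_[D[:,:2]-a,np.ones(len(D))]
print('die z rel',np.median(D[:,2])-T[2,3],'tilt',np.linalg.lstsq(A,D[:,2],rcond=None)[0],'off world',o,'tool',T[:3,:3].T@np.r_[o,0],rad)
tgt(.6393,-.0585,.16,53.5); tgt(.50,-.0585,.16,53.5)
E
```

```text
0.1631693799495786 [0.03885026 0.0395082  0.039977   0.04053958 0.05417165] 19302
die z rel 0.03986035874381952 tilt [ 0.00142377 -0.00178454  0.20304904] off world [ 1.39209801e-03 -4.45594490e-05] tool [3.79072359e-04 1.34023366e-03 5.39469383e-07] 50.23475646972656
shift [-0.0782  0.2432  0.0035] rot [ 0.06  0.07 18.87] yaw 72.4 -> 53.5 az -5.2 j7 1.01 t 35.73 grip 0.087 F [-0.5 -0.5 -2.4]
shift [-0.1204  0.1105  0.0034] rot [ 0.06  0.07 18.87] yaw 72.4 -> 53.5 az -6.7 j7 1.01 t 35.73 grip 0.087 F [-0.5 -0.5 -2.4]
```

Emit:
{"name": "servo_tool", "arguments": {"motion": [[0, -0.05, 0.03, 0, 0, 0, 5], [0, -0.1, 0.07, 0, 0, 0, 10], [0, -0.12, 0.11, 0, 0, 0, 18.9], [0, -0.105, 0.16, 0, 0, 0, 18.9], [0, -0.09, 0.21, 0, 0, 0, 18.9], [0, -0.0782, 0.2421, 0, 0, 0, 18.9], [0, -0.0782, 0.2421, 0, 0, 0, 18.9], [0, -0.0782, 0.2421, 0, 0, 0, 18.9], [0, -0.0782, 0.2421, 0.04, 0, 0, 18.9], [0, -0.0782, 0.2421, 0.07, 0, 0, 18.9], [0, -0.0782, 0.2421, 0.085, 0, 0, 18.9], [0, -0.0782, 0.2421, 0.098, 0, 0, 18.9], [0, -0.0782, 0.2421, 0.106, 0, 0, 18.9], [0, -0.0782, 0.2421, 0.1087, 0, 0, 18.9], [0, -0.0782, 0.2421, 0.1087, 0, 0, 18.9]]}}

```text
clock: 37.6
position: [0.6387, -0.0574, 0.0552]
ee_rot: [0.893, 0.45, 0.0, 0.0]
ft_force: [0.2, -0.6, -2.0]
grip_width: 0.088
```

Emit:
{"name": "servo_tool", "arguments": {"motion": [[0, 0, 0, 0.0025, 0, 0, 0], [0.4, 0, 0, 0.0025, 0, 0, 0], [0.4, 0, 0, 0.0025, 0, 0, 0], [0.4, 0, 0, 0.0025, 0, 0, 0], [0.4, 0, 0, -0.03, 0, 0, 0], [0.4, 0, 0, -0.08, 0, 0, 0], [0.4, 0, 0, -0.11, 0, 0, 0], [0.4, 0, 0, -0.11, 0, 0, 0], [0.4, 0, 0, -0.11, 0, 0, 0]]}}

```text
clock: 38.72
position: [0.6381, -0.0577, 0.1641]
ee_rot: [0.893, 0.45, -0.0, -0.0]
ft_force: [0.3, 0.3, -0.4]
grip_width: 0.4
```

```bash
python3 - <<'E'
from h import *
p,X=stack(.092,.0035); cv2.imwrite('pics/w7.png',p); np.savez('w7.npz',X=X,p=p)
c=np.array([.6393,-.0585])
# flights: height-coded polar map to get slot angles at r 54..63 mm
v=X-np.r_[c,0]; r=np.hypot(v[...,0],v[...,1]); a=np.degrees(np.arctan2(v[...,1],v[...,0]))%360
m=(r>.056)&(r<.062)
for k in range(0,360,10):
    s=m&(a>=k)&(a<k+10); z=X[...,2][s]; print(k,len(z),np.round(np.percentile(z,[10,50,90])*1000) if len(z)>5 else '',end=' | ')
P=X[near(X,(.625,-.181),.05,.126,.15)]; print('\nhandle',P.mean(0),len(P))
p,d,W,K=cam('top'); X=cloud(d,W,K); print(find('top','ring',W))
P=X[near(X,(.54,.361),.12,.05,.08)]; print('plates',P.mean(0),len(P),bar(P[:,:2],P[:,:2].mean(0),.06)); P=X[near(X,(.54,.361),.12,.005,.015)]; print(circ(P[:,:2]),P.mean(0))
P=X[near(X,(.625,-.181),.05,.126,.15)]; print('handle top',P.mean(0),len(P))
E
```

```text
rim [ 0.6393 -0.0585  0.0662] 3585
top [ 0.6391 -0.0581  0.045 ] 9472 plane [-0.0009 -0.0003  0.0922]
0 2  | 10 54 [ 90.  95. 110.] | 20 79 [74. 92. 93.] | 30 86 [73. 95. 96.] | 40 88 [ 73.  97. 100.] | 50 375 [100. 306. 307.] | 60 1651 [278. 297. 306.] | 70 83 [105. 106. 108.] | 80 91 [108. 109. 110.] | 90 148 [ 73. 106. 112.] | 100 77 [73. 73. 74.] | 110 79 [73. 73. 74.] | 120 75 [72. 73. 74.] | 130 92 [ 90. 113. 114.] | 140 92 [91. 92. 94.] | 150 93 [94. 95. 97.] | 160 96 [96. 98. 99.] | 170 97 [ 99. 100. 102.] | 180 97 [102. 103. 104.] | 190 100 [105. 106. 108.] | 200 101 [107. 109. 110.] | 210 412 [111. 296. 303.] | 220 1379 [281. 300. 306.] | 230 218 [ 73. 306. 307.] | 240 63 [72. 73. 74.] | 250 128 [ 74. 105. 113.] | 260 72 [74. 92. 93.] | 270 39 [73. 93. 94.] | 280 3  | 290 103 [ 73.  99. 101.] | 300 114 [ 73. 102. 104.] | 310 119 [ 73. 105. 107.] | 320 116 [ 73. 108. 110.] | 330 100 [ 73. 108. 112.] | 340 46 [72. 73. 74.] | 350 30 [72. 73. 74.] | 
handle [ 0.61669658 -0.17808746  0.13188602] 119
[([0.54, 0.361, 0.0054], 0.55), ([0.6254, -0.0124, 0.0316], 0.53)]
plates [0.54043804 0.37163483 0.05905218] 104 (np.float64(60.1), array([ 1.1, -0.2]), 103)
[0.54240167 0.37127138 0.04281171] [0.53993145 0.3659391  0.00944624]
handle top [nan nan nan] 0<stdin>:12: RuntimeWarning: Mean of empty slice.
  ret = um.true_divide(
```

View pics/w7.png

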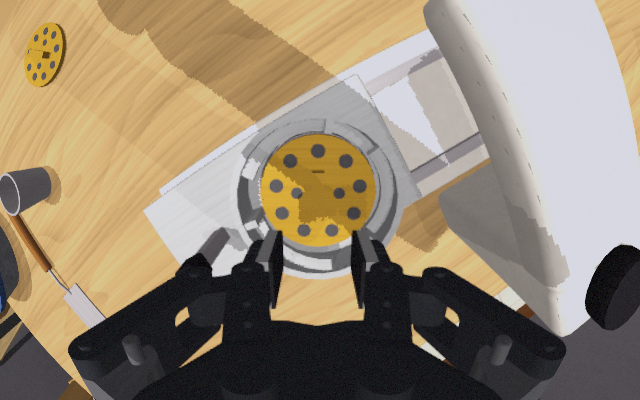

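The die lies flat in the barrel at (317,190), topping out at 92 mm. The slots sit at about -6, 114 and 234 degrees. Now the ring.

Emit:
{"name": "servo_tool", "arguments": {"motion": [[0.4, -0.037, -0.05, 0, 0, 0, 0], [0.4, -0.074, -0.1, 0, 0, 0, 0], [0.4, -0.112, -0.151, 0, 0, 0, 0], [0.5, -0.07, -0.182, 0, 0, 0, 0], [0.6, -0.02, -0.219, 0, 0, 0, 0], [1, 0.03, -0.256, 0, 0, 0, 0], [1, 0.08, -0.293, 0, 0, 0, -6.5], [1, 0.1357, -0.3344, 0, 0, 0, -6.5], [1, 0.19, -0.334, 0, 0, 0, -6.5], [1, 0.24, -0.333, 0.02, 0, 0, -6.5], [1, 0.2872, -0.3328, 0.04, 0, 0, -6.5], [1, 0.2872, -0.3328, 0.04, 0, 0, -6.5], [1, 0.2872, -0.3328, 0.04, 0, 0, -6.5], [1, 0.2872, -0.3328, 0.04, 0, 0, -6.5]]}}

```text
clock: 40.62
position: [0.5421, 0.3701, 0.1258]
ee_rot: [0.866, 0.5, 0.001, 0.0]
ft_force: [1.0, 1.2, 0.1]
grip_width: 1.0
```

```bash
cat > ringfit.py <<'E'
from h import *
def ringfit(X,c,z=0.):
    """ring centre and yaw from plates' tops (z+62 mm) and pins"""
    c=np.array(c)
    P=X[near(X,c,.06,z+.056,z+.068)][:,:2]; B=cv2.minAreaRect(np.float32(P*1000)); print('plates',P.mean(0).round(4),bar(P,P.mean(0),.06)[0],len(P),'rect',np.round(B[0],1),np.round(B[1],1),round(B[2],1))
    c=np.array(B[0])/1e3; D=X[near(X,c,.064,z+.005,z+.0125)][:,:2]-c; r=np.hypot(*D.T); a=np.degrees(np.arctan2(D[:,1],D[:,0]))
    h=[(k,int(((r>.0535)&((a-k+180)%360-180>-5)&((a-k+180)%360-180<=5)).sum())) for k in range(-180,180,10)]; print('pins',[x for x in h if x[1]>3])
    q=a[r>.0535]; s=np.exp(3j*np.radians(q)).mean(); print('pin angle mod 120',np.degrees(np.angle(s))/3,abs(s))
    return c
E
python3 - <<'E'
from ringfit import *
p,d,W,K=cam('wrist'); X=wcloud(d,W,K); cv2.imwrite('pics/w8.png',p)
c=ringfit(X,(.5415,.371)); tgt(c[0],c[1],-.003,60)
E
```

```text
plates [0.5411 0.3717] 60.2 748 rect [541.9 371.1] [60.  43.5] 60.1
pins [(-150, 63), (-30, 43), (90, 55)]
pin angle mod 120 -30.09360292833151 0.9905387590636684
shift [ 0.0007 -0.0011  0.1289] rot [ 0.1  -0.04 -0.07] yaw 59.9 -> 60.0 az 34.4 j7 0.01 t 40.67 grip 0.994 F [0.2 0.2 0.4]
```

View pics/w8.png

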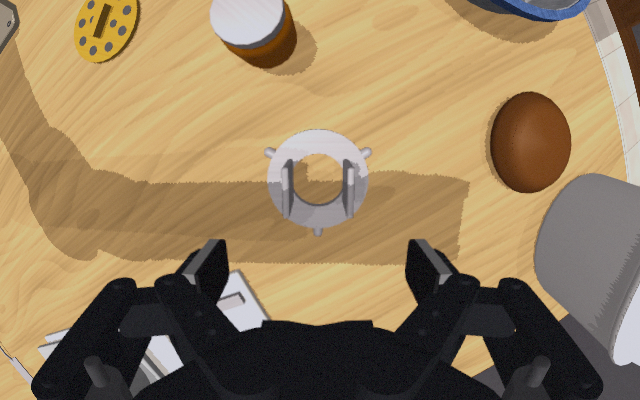

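The ring's centre is at (317,180) and its pins are at -30, 90 and -150 degrees. Grasping with the jaw at 60 degrees.

Emit:
{"name": "servo_tool", "arguments": {"motion": [[1, 0.0007, -0.0011, 0.04, 0, 0, 0], [1, 0.0007, -0.0011, 0.08, 0, 0, 0], [1, 0.0007, -0.0011, 0.11, 0, 0, 0], [1, 0.0007, -0.0011, 0.13, 0, 0, 0], [1, 0.0007, -0.0011, 0.136, 0, 0, 0], [1, 0.0007, -0.0011, 0.136, 0, 0, 0], [0, 0.0007, -0.0011, 0.136, 0, 0, 0], [0, 0.0007, -0.0011, 0.136, 0, 0, 0], [0, 0.0007, -0.0011, 0.136, 0, 0, 0], [0, 0.0007, -0.0011, 0.136, 0, 0, 0]], "grip_force": 100}}

```text
clock: 41.92
position: [0.5418, 0.3731, -0.0097]
ee_rot: [0.866, 0.5, 0.001, -0.0]
ft_force: [-0.0, 0.5, 7.4]
grip_width: 0.684
```

Emit:
{"name": "servo_tool", "arguments": {"motion": [[0, 0, 0, -0.03, 0, 0, 0], [0, 0, 0, -0.08, 0, 0, 0], [0, 0, 0, -0.13, 0, 0, 0], [0, 0, 0, -0.175, 0, 0, 0], [0, 0, 0, -0.175, 0, 0, 0], [0, 0, 0, -0.175, 0, 0, 0]]}}

```text
clock: 42.68
position: [0.5408, 0.372, 0.1629]
ee_rot: [0.866, 0.5, -0.0, 0.0]
ft_force: [-0.1, -0.8, -1.7]
grip_width: 0.685
```

```bash
python3 - <<'E'
from ringfit import *
p,d,W,K=cam('wrist'); X=wcloud(d,W,K); T=pose(); a=T[:2,3]
P=X[near(X,a,.065,T[2,3]-.02,T[2,3]+.05)]; h,e=np.histogram(P[:,2]-T[2,3],bins=np.arange(-.02,.05,.002)); print(T[2,3],[(round(e[i]*1e3),int(h[i])) for i in range(len(h)) if h[i]>100])
D=P[:,2]-T[2,3]; z=e[np.argmax(h)]+.001; Q=P[np.abs(D-z)<.003][:,:2]-a; r=np.hypot(*Q.T); an=np.degrees(np.arctan2(Q[:,1],Q[:,0]))
q=an[(r>.054)&(r<.063)]; s=np.exp(3j*np.radians(q)).mean(); print('disc top',z,'pins mod120',np.degrees(np.angle(s))/3,abs(s),len(q)); Q=Q[(r>.035)&(r<.0525)]
from scipy.optimize import least_squares
o=[]
(u,v),rad=cv2.minEnclosingCircle(np.float32(Q*1000)); print('mec',u,v,rad)
tgt(.6393,-.0585,.18,83.5); tgt(.45,-.0585,.18,83.5); tgt(.45,.25,.18,60)
E
```

```text
0.16235260520594075 [(10, 125), (12, 184), (14, 188), (16, 298), (18, 3532), (20, 7940), (22, 104), (28, 111), (32, 117), (34, 106), (36, 105), (38, 139), (40, 124), (42, 117), (44, 122), (46, 151)]
disc top 0.020999999999999967 pins mod120 -30.087470981506044 0.9919415348155001 289
mec 0.002995423274114728 0.009056583978235722 52.46794509887695
shift [-0.3234  0.3005 -0.0171] rot [ -0.04   0.11 -23.48] yaw 60.0 -> 83.5 az -5.2 j7 0.02 t 42.73 grip 0.685 F [ 0.1 -0.6 -2.9]
shift [-0.418   0.1365 -0.0169] rot [ -0.04   0.11 -23.48] yaw 60.0 -> 83.5 az -7.4 j7 0.02 t 42.73 grip 0.685 F [ 0.1 -0.6 -2.9]
shift [-0.1508 -0.0177 -0.0173] rot [-0.02  0.11  0.02] yaw 60.0 -> 60.0 az 29.1 j7 0.02 t 42.73 grip 0.685 F [ 0.1 -0.6 -2.9]
```

Emit:
{"name": "servo_tool", "arguments": {"motion": [[0, -0.05, -0.006, -0.017, 0, 0, 0], [0, -0.1, -0.012, -0.017, 0, 0, 0], [0, -0.1508, -0.0177, -0.017, 0, 0, -4], [0, -0.2, 0.011, -0.017, 0, 0, -8], [0, -0.25, 0.04, -0.017, 0, 0, -12], [0, -0.3, 0.068, -0.017, 0, 0, -16], [0, -0.35, 0.097, -0.017, 0, 0, -20], [0, -0.4, 0.126, -0.017, 0, 0, -23.5], [0, -0.418, 0.1365, -0.017, 0, 0, -23.5], [0, -0.418, 0.1365, -0.017, 0, 0, -23.5], [0, -0.418, 0.1365, -0.017, 0, 0, -23.5], [0, -0.418, 0.1365, -0.017, 0, 0, -23.5]]}}

```text
clock: 44.22
position: [0.4502, -0.0565, 0.1806]
ee_rot: [0.745, 0.667, -0.0, -0.0]
ft_force: [-0.4, 0.5, -1.7]
grip_width: 0.683
```

```bash
cat > ringheld.py <<'E'
from h import *
p,d,W,K=cam('wrist'); X=wcloud(d,W,K); T=pose(); a=T[:2,3]
P=X[near(X,a,.07,T[2,3]+.014,T[2,3]+.026)]; A=np.c_[P[:,:2]-a,np.ones(len(P))]; print('disc top plane',np.linalg.lstsq(A,P[:,2]-T[2,3],rcond=None)[0].round(4))
Q=P[:,:2]-a; r=np.hypot(*Q.T); an=np.degrees(np.arctan2(Q[:,1],Q[:,0]))
q=an[(r>.054)&(r<.064)]; s=np.exp(3j*np.radians(q)).mean(); pin=np.degrees(np.angle(s))/3; print('pins mod120',pin,abs(s),len(q))
k=(np.abs((an-pin+60)%120-60)>10)&(r<.057); (u,v),rad=cv2.minEnclosingCircle(np.float32(Q[k]*1000)); print('centre off world mm',u,v,rad)
tgt(.6393,-.0585,.18,83.5)
E
python3 ringheld.py
```

```text
disc top plane [-0.0038 -0.      0.0196]
pins mod120 -6.53045968765309 0.9908645407917809 384
centre off world mm 1.792083740234375 -0.23802292346954346 50.818641662597656
shift [0.0191 0.188  0.0006] rot [-0.01  0.    0.14] yaw 83.6 -> 83.5 az -5.2 j7 1.48 t 44.27 grip 0.683 F [-1.2 -0.4 -1.7]
```

Emit:
{"name": "servo_tool", "arguments": {"motion": [[0, 0.006, 0.06, 0, 0, 0, 0], [0, 0.012, 0.12, 0, 0, 0, 0], [0, 0.0192, 0.17, 0, 0, 0, 0], [0, 0.0192, 0.1862, 0, 0, 0, 0], [0, 0.0192, 0.1862, 0, 0, 0, 0], [0, 0.0192, 0.1862, 0, 0, 0, 0], [0, 0.0192, 0.1862, 0.03, 0, 0, 0], [0, 0.0192, 0.1862, 0.06, 0, 0, 0], [0, 0.0192, 0.1862, 0.07, 0, 0, 0], [0, 0.0192, 0.1862, 0.08, 0, 0, 0], [0, 0.0192, 0.1862, 0.088, 0, 0, 0], [0, 0.0192, 0.1862, 0.093, 0, 0, 0], [0, 0.0192, 0.1862, 0.093, 0, 0, 0]]}}

```text
clock: 45.9
position: [0.6375, -0.0598, 0.0877]
ee_rot: [0.746, 0.666, -0.0, -0.0]
ft_force: [-0.2, 0.2, -1.9]
grip_width: 0.683
```

Emit:
{"name": "servo_tool", "arguments": {"motion": [[0, 0.001, 0, 0.002, 0, 0, 0], [0, 0.001, 0, 0.004, 0, 0, 0], [0, 0.001, 0, 0.005, 0, 0, 0], [0, 0.001, 0, 0.0055, 0, 0, 0], [0, 0.001, 0, 0.0055, 0, 0, 0]]}}

```text
clock: 46.52
position: [0.6377, -0.0588, 0.0824]
ee_rot: [0.746, 0.666, 0.0, 0.0]
ft_force: [-1.0, 0.3, -1.3]
grip_width: 0.686
```

```bash
python3 ringheld.py; python3 -c "
from h import *
p,d,W,K=cam('wrist'); cv2.imwrite('pics/w9.png',p)"
```

```text
disc top plane [0.0015 0.0005 0.0202]
pins mod120 -37.192855933304 0.14587679381427443 3186
centre off world mm -0.0023626035545021296 -0.008727073669433594 56.99794387817383
shift [ 0.0005  0.0016 -0.0976] rot [0.01 0.01 0.01] yaw 83.5 -> 83.5 az -5.2 j7 1.08 t 46.58 grip 0.685 F [-0.3 -0.4 -1.7]
```

View pics/w9.png

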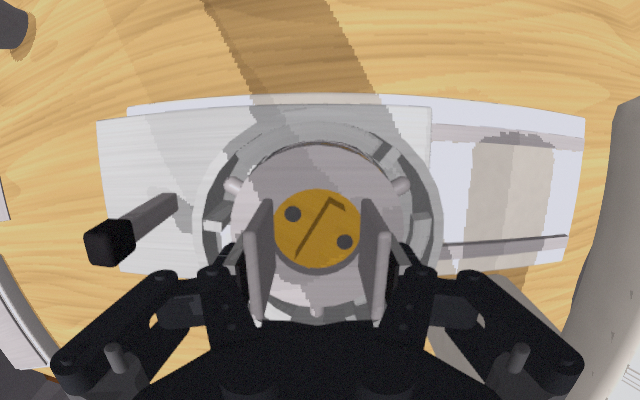

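The pins sit in the slots at (232,186), (402,186) and (318,310), and the handle is at (108,242). Now I'll turn clockwise.

Emit:
{"name": "servo_tool", "arguments": {"motion": [[0, 0.0002, 0.0005, 0.001, 0, 0, 0], [0, 0.0002, 0.0005, 0.0015, 0, 0, 5], [0, 0.0002, 0.0005, 0.0015, 0, 0, 10], [0, 0.0002, 0.0005, 0.0015, 0, 0, 15], [0, 0.0002, 0.0005, 0.0015, 0, 0, 20], [0, 0.0002, 0.0005, 0.0015, 0, 0, 20], [0, 0.0002, 0.0005, 0.0015, 0, 0, 20]]}}

```text
clock: 47.5
position: [0.6387, -0.0584, 0.0813]
ee_rot: [0.85, 0.527, 0.001, 0.0]
ft_force: [1.9, 0.6, 3.2]
grip_width: 0.688
```

```bash
python3 -c "
from h import *
tgt(.6377,-.0588,.0805,47); print(monitor.get_obs()['torque'],pose()[:3,3])"
```

```text
shift [-0.0008 -0.0007  0.0008] rot [ 0.05 -0.05 16.62] yaw 63.6 -> 47.0 az -5.3 j7 0.76 t 47.5 grip 0.688 F [1.9 0.6 3.2]
[ 0.20458505 -0.32337976 -0.05131769] [ 0.63870902 -0.05842399  0.08128057]
```

Emit:
{"name": "servo_tool", "arguments": {"motion": [[0, 0, 0, 0, 0, 0, 4], [0, 0, 0, 0.0005, 0, 0, 7], [0, 0, 0, 0.0012, 0, 0, 10], [0, 0, 0, 0.0018, 0, 0, 12], [0, 0, 0, 0.0018, 0, 0, 12]]}}

```text
clock: 48.12
position: [0.6386, -0.0584, 0.0797]
ee_rot: [0.9, 0.435, 0.001, 0.0]
ft_force: [0.5, 0.7, 5.6]
grip_width: 0.684
```

```bash
python3 -c "
from h import *
tgt(.6377,-.0588,.0805,47); print(monitor.get_obs()['torque'],pose()[:3,3])"
```

```text
shift [-0.0009 -0.0005 -0.0008] rot [ 0.05 -0.05  4.58] yaw 51.6 -> 47.0 az -5.3 j7 0.57 t 48.12 grip 0.684 F [0.5 0.7 5.6]
[ 0.19917648  0.023861   -0.18023964] [ 0.63863743 -0.05837058  0.07966614]
```

Emit:
{"name": "servo_tool", "arguments": {"motion": [[0, 0, 0, 0.0006, 0, 0, 2], [0, 0, 0, 0.0011, 0, 0, 4], [0, 0, 0, 0.0016, 0, 0, 6], [0, 0, 0, 0.0016, 0, 0, 6], [0, 0, 0, 0.0016, 0, 0, 6]]}}

```text
clock: 48.75
position: [0.6389, -0.0583, 0.0785]
ee_rot: [0.922, 0.387, 0.001, 0.0]
ft_force: [-0.9, 0.2, 8.8]
grip_width: 0.69
```

```bash
python3 -c "
from ringfit import *
tgt(.6377,-.0588,.0805,47); print(monitor.get_obs()['torque'],pose()[:3,3])
p,d,W,K=cam('wrist'); X=wcloud(d,W,K); c=(.6393,-.0585)
D=X[near(X,c,.0495,.085,.106)]; r=np.hypot(*(D[:,:2]-c).T); D=D[r>.036]; A=np.c_[D[:,:2]-c,np.ones(len(D))]; print('ring top plane',np.linalg.lstsq(A,D[:,2],rcond=None)[0],np.median(D[:,2]),len(D))"
```

```text
shift [-0.0012 -0.0005 -0.002 ] rot [ 0.07 -0.08 -1.4 ] yaw 45.6 -> 47.0 az -5.3 j7 0.47 t 48.75 grip 0.69 F [-0.9  0.2  8.8]
[ 0.19364355  0.13618868 -0.24171424] [ 0.63891433 -0.05829658  0.07850436]
ring top plane [ 0.0035514  -0.00497308  0.09822324] 0.09833239703086569 7528
```

Emit:
{"name": "servo_tool", "arguments": {"motion": [[0.8, 0, 0, 0, 0, 0, 0], [0.9, 0, 0, 0, 0, 0, 0], [0.9, 0, 0, 0, 0, 0, 0], [0.9, 0, 0, 0, 0, 0, 0], [0.9, 0, 0, -0.03, 0, 0, 0], [0.9, 0, 0, -0.07, 0, 0, 0], [0.9, 0, 0, -0.1, 0, 0, 0], [0.9, 0, 0, -0.1, 0, 0, 0], [0.9, 0, 0, -0.1, 0, 0, 0]]}}

```text
clock: 49.92
position: [0.6378, -0.0588, 0.1767]
ee_rot: [0.922, 0.387, -0.0, -0.0]
ft_force: [-0.5, -0.4, -0.3]
grip_width: 0.9
```

```bash
cat > chk.py <<'E'
from ringfit import *
p,d,W,K=cam('wrist'); X=wcloud(d,W,K); c=np.array((.6393,-.0585)); cv2.imwrite('pics/w10.png',p)
D=X[near(X,c,.0495,.085,.106)]; r=np.hypot(*(D[:,:2]-c).T); D=D[r>.036]; A=np.c_[D[:,:2]-c,np.ones(len(D))]; print('ring top plane',np.linalg.lstsq(A,D[:,2],rcond=None)[0],np.median(D[:,2]),len(D))
P=X[near(X,c,.085,.1125,.118)]; P=P[np.hypot(*(P[:,:2]-c).T)>.06]; print('rim',circ(P[:,:2]).round(4),P[:,2].mean())
P=X[near(X,c,.06,.142,.158)][:,:2]; B=cv2.minAreaRect(np.float32(P*1000)); print('plates',np.round(B[0],1),np.round(B[1],1),B[2],bar(P,P.mean(0),.06)[0])
for z in (.13,): 
    P=X[near(X,(.625,-.181),.06,z-.002,.145)]; P=P[np.hypot(*(P[:,:2]-c).T)>.09]; P=P[P[:,2]>.133]; B=cv2.minAreaRect(np.float32(P[:,:2]*1000)); print('handle',np.round(B[0],1),np.round(B[1],1),B[2],P[:,2].mean())
E
python3 chk.py; python3 -c "
from h import *
tgt(.625,-.1825,.16,-6.5)"
```

```text
ring top plane [ 0.0023741  -0.00501652  0.09870906] 0.09879823707556545 3983
rim [ 0.6392 -0.0585  0.0664] 0.11501705446499318
plates [639.6 -59.2] [60.1 43.7] 45.592002868652344 46.0
handle [0. 0.] [0. 0.] 0.0 nan
shift [-0.097   0.0777  0.0163] rot [-2.000e-02  9.000e-02  5.202e+01] yaw 45.5 -> -6.5 az -16.3 j7 0.52 t 49.98 grip 0.897 F [-0.8 -0.1 -0.3]chk.py:7: RuntimeWarning: Mean of empty slice.
  P=X[near(X,(.625,-.181),.06,z-.002,.145)]; P=P[np.hypot(*(P[:,:2]-c).T)>.09]; P=P[P[:,2]>.133]; B=cv2.minAreaRect(np.float32(P[:,:2]*1000)); print('handle',np.round(B[0],1),np.round(B[1],1),B[2],P[:,2].mean())
  ret = ret.dtype.type(ret / rcount)
```

The ring stays after release with its top at 98.7 mm, so the floor is pressed 3.3 mm and it is tight. Next I'll hover over the handle with the jaws along the press's y.

```bash
python3 -c "
from h import *
tgt(.6252,-.1827,.14,83.5)"
```

```text
shift [-0.097   0.078   0.0363] rot [ -0.07   0.05 -37.98] yaw 45.5 -> 83.5 az -16.3 j7 0.52 t 49.98 grip 0.897 F [-0.8 -0.1 -0.3]
```

Emit:
{"name": "servo_tool", "arguments": {"motion": [[0.6, -0.04, 0.03, 0, 0, 0, -10], [0.6, -0.08, 0.06, 0, 0, 0, -20], [0.6, -0.097, 0.078, 0, 0, 0, -30], [0.6, -0.097, 0.078, 0.01, 0, 0, -38], [0.6, -0.097, 0.078, 0.036, 0, 0, -38], [0.6, -0.097, 0.078, 0.036, 0, 0, -38], [0.6, -0.097, 0.078, 0.036, 0, 0, -38]]}}

```text
clock: 50.85
position: [0.6259, -0.1824, 0.1418]
ee_rot: [0.746, 0.666, 0.0, -0.0]
ft_force: [-0.3, 0.1, 0.4]
grip_width: 0.603
```

```bash
python3 - <<'E'
from h import *
p,d,W,K=cam('wrist'); X=wcloud(d,W,K); cv2.imwrite('pics/w11.png',p)
P=X[near(X,(.6252,-.1827),.04,.130,.142)]; B=cv2.minAreaRect(np.float32(P[:,:2]*1000)); print('handle',np.round(B[0],1),np.round(B[1],1),B[2],P[:,2].mean(),len(P))
c=(.6393,-.0585);P=X[near(X,c,.085,.1125,.118)]; P=P[np.hypot(*(P[:,:2]-c).T)>.06]; print('rim',circ(P[:,:2]).round(4),len(P))
tgt(B[0][0]/1e3,B[0][1]/1e3,.073,83.5)
E
```

```text
handle [ 625.6 -183. ] [21.1 21.9] 83.9241943359375 0.13538612639092445 1045
rim [ 0.6391 -0.0591  0.0663] 3147
shift [-0.0007 -0.0005  0.0692] rot [0.04 0.01 0.02] yaw 83.5 -> 83.5 az -16.3 j7 1.31 t 50.9 grip 0.602 F [-0.2  0.5  0.9]
```

Emit:
{"name": "servo_tool", "arguments": {"motion": [[0.6, -0.0007, -0.0005, 0.035, 0, 0, 0], [0.6, -0.0007, -0.0005, 0.06, 0, 0, 0], [0.6, -0.0007, -0.0005, 0.069, 0, 0, 0], [0.6, -0.0007, -0.0005, 0.069, 0, 0, 0], [0, -0.0007, -0.0005, 0.069, 0, 0, 0], [0, -0.0007, -0.0005, 0.069, 0, 0, 0], [0, -0.0007, -0.0005, 0.069, 0, 0, 0], [0, -0.0007, -0.0005, 0.069, 0, 0, 0]], "grip_force": 60}}

```text
clock: 51.9
position: [0.626, -0.183, 0.0739]
ee_rot: [0.746, 0.666, 0.0, 0.001]
ft_force: [-1.9, 1.0, 7.0]
grip_width: 0.241
```

Emit:
{"name": "servo_tool", "arguments": {"motion": [[0, 0.01, 0, 0, 0, 0, 0], [0, 0.025, 0, 0, 0, 0, 0], [0, 0.04, 0, 0, 0, 0, 0], [0, 0.055, 0, 0, 0, 0, 0], [0, 0.07, 0, 0, 0, 0, 0], [0, 0.085, 0, 0, 0, 0, 0], [0, 0.1, 0, 0, 0, 0, 0], [0, 0.115, 0, 0, 0, 0, 0], [0, 0.125, 0, 0, 0, 0, 0], [0, 0.135, 0, 0, 0, 0, 0], [0, 0.14, 0, 0, 0, 0, 0], [0, 0.14, 0, 0, 0, 0, 0]]}}

```text
clock: 53.4
position: [0.6409, -0.0439, 0.0739]
ee_rot: [0.746, 0.666, -0.0, 0.0]
ft_force: [-6.4, -1.8, 10.0]
grip_width: 0.244
```

```bash
python3 - <<'E'
from h import *
T=pose(); o=monitor.get_obs(); s=(T[:2,3]-[.6256,-.183])@[np.cos(np.radians(83.5)),np.sin(np.radians(83.5))]; print('travel',s,o['ft_force'],o['grip_width'],o['position'])
p,d,W,K=cam('top'); cv2.imwrite('pics/top2.png',p[60:260,180:460]); X=cloud(d,W,K)
# head front edge in press-y, from top of head z~.23
u=np.array([np.cos(np.radians(83.5)),np.sin(np.radians(83.5))]); m=(X[...,2]>.215)&(X[...,2]<.24)&(X[...,0]>.5)&(X[...,0]<.74)&(X[...,1]>0)&(X[...,1]<.3); y=(X[m][:,:2]-[.6393,-.0585])@u; print('head y range rel barrel start',np.percentile(y,[1,5,95,99]),len(y))
Z=np.load('top0.npz'); X=cloud(Z['d'],Z['W'],Z['K']); m=(X[...,2]>.215)&(X[...,2]<.24)&(X[...,0]>.5)&(X[...,0]<.74)&(X[...,1]>0)&(X[...,1]<.3); y=(X[m][:,:2]-[.6393,-.0585])@u; print(np.percentile(y,[1,5,95,99]),len(y))
E
```

```text
travel 0.13990007343236768 [-6.437384   -1.83117345 10.04612118] 0.2440717007384155 [ 0.64092935 -0.04394137  0.07385397]
head y range rel barrel start [0.1086801  0.111906   0.20051325 0.20605738] 2709
[0.10936591 0.11237189 0.2008416  0.2058632 ] 2684
```

Emit:
{"name": "servo_tool", "arguments": {"motion": [[0, 0.006, 0, 0, 0, 0, 0], [0, 0.011, 0, 0, 0, 0, 0], [0, 0.014, 0, 0, 0, 0, 0], [0, 0.016, 0, 0, 0, 0, 0], [0, 0.018, 0, 0, 0, 0, 0], [0, 0.018, 0, 0, 0, 0, 0]]}}

```text
clock: 54.2
position: [0.6427, -0.027, 0.0739]
ee_rot: [0.746, 0.666, -0.001, 0.001]
ft_force: [-8.3, -3.8, 11.2]
grip_width: 0.243
```

Emit:
{"name": "servo_tool", "arguments": {"motion": [[0, 0.001, 0, 0, 0, 0, 0], [0, 0.002, 0, 0, 0, 0, 0], [0, 0.003, 0, 0, 0, 0, 0], [0, 0.003, 0, 0, 0, 0, 0]]}}

```text
clock: 54.7
position: [0.6428, -0.026, 0.0739]
ee_rot: [0.747, 0.665, -0.002, 0.001]
ft_force: [-11.2, -9.5, 13.4]
grip_width: 0.248
```

Emit:
{"name": "servo_tool", "arguments": {"motion": [[0, 0.002, -0.001, 0, 0, 0, 0], [0, 0.004, -0.002, 0, 0, 0, 0], [0, 0.006, -0.002, 0, 0, 0, 0], [0, 0.006, -0.002, 0, 0, 0, 0], [0, 0.006, -0.002, 0, 0, 0, 0]]}}

```text
clock: 55.32
position: [0.6429, -0.0262, 0.0738]
ee_rot: [0.748, 0.663, -0.004, 0.004]
ft_force: [-6.3, -24.6, 14.1]
grip_width: 0.245
```

The end stop is reached: the force rose to 25 N with no motion. I'll unload, release and retreat.

Emit:
{"name": "servo_tool", "arguments": {"motion": [[0, -0.003, 0.002, 0, 0, 0, 0], [0.6, -0.003, 0.002, 0, 0, 0, 0], [0.6, -0.003, 0.002, 0, 0, 0, 0], [0.6, -0.003, 0.002, 0, 0, 0, 0], [0.6, -0.003, 0.002, -0.03, 0, 0, 0], [0.6, -0.003, 0.002, -0.08, 0, 0, 0], [0.6, -0.003, 0.002, -0.11, 0, 0, 0], [0.6, -0.06, 0.002, -0.11, 0, 0, 0], [0.6, -0.12, 0.002, -0.11, 0, 0, 0], [0.6, -0.18, 0.002, -0.11, 0, 0, 0], [0.6, -0.18, 0.002, -0.11, 0, 0, 0], [0.6, -0.18, 0.002, -0.11, 0, 0, 0]]}}

```text
clock: 56.82
position: [0.6239, -0.1951, 0.1824]
ee_rot: [0.746, 0.666, 0.0, -0.0]
ft_force: [0.3, 0.5, -0.2]
grip_width: 0.601
```

```bash
python3 - <<'E'
from h import *
o=monitor.get_obs(); print(o['clock'],o['position'],o['ft_force'])
p,d,W,K=cam('scene'); cv2.imwrite('pics/scene1.png',p); X=cloud(d,W,K)
p2,d2,W2,K2=cam('top'); X2=cloud(d2,W2,K2)
print('scene handle',X[near(X,(.643,-.026),.03,.125,.145)].mean(0)); P=X2[near(X2,(.643,-.026),.03,.125,.145)]; print('top handle',P.mean(0),len(P))
p,d,W,K=cam('wrist'); cv2.imwrite('pics/w12.png',p)
E
```

```text
56.825 [ 0.62389931 -0.1950676   0.18241021] [ 0.33572974  0.47901105 -0.19249708]
scene handle [ 0.64599589 -0.0231153   0.13361462]
top handle [ 0.64137759 -0.02524026  0.1347284 ] 69
```

View pics/scene1.png

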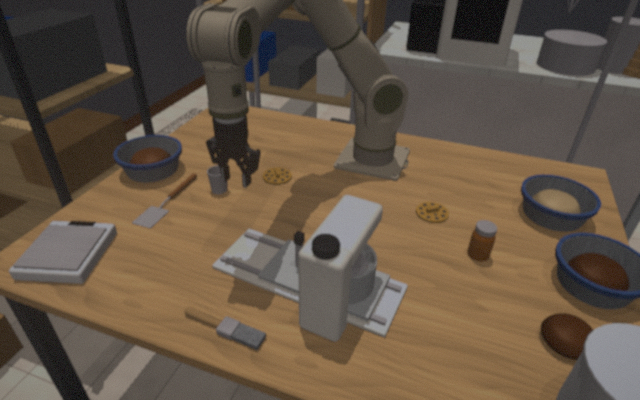

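The scene shows the barrel under the press head at (355,270) and the handle at (299,240), with the bystanders where they were. As a last check I'll see whether the ring kept its height under the head.

```bash
python3 - <<'E'
from h import *
c=np.array([.6393,-.0585])+.158*np.array([np.cos(np.radians(83.5)),np.sin(np.radians(83.5))]); print(c)
for n in ('wrist','scene','top'):
    p,d,W,K=cam(n); X=(wcloud if n=='wrist' else cloud)(d,W,K)
    P=X[near(X,c,.04,.13,.165)]; R_=X[near(X,c,.085,.1125,.118)]; D=X[near(X,c,.049,.085,.107)]
    print(n,'plates',len(P),P[:,2].max() if len(P) else '',np.percentile(P[:,2],95) if len(P) else '','rim',len(R_),circ(R_[:,:2]).round(4) if len(R_)>30 else '','disc',len(D),np.median(D[:,2]) if len(D) else '')
E
```

```text
[0.65718611 0.09848435]
wrist plates 803 0.15210423634158696 0.1509015869644277 rim 1502 [0.6561 0.0958 0.065 ] disc 1922 0.09878941435385544
scene plates 17 0.1496690256937172 0.14715214818933112 rim 175 [0.6566 0.0973 0.0676] disc 172 0.09989666093255045
top plates 0   rim 97 [0.6569 0.1034 0.0698] disc 84 0.09887120338505473
```

```bash
python3 -c "
from h import *
print(ticket.hand_in(), monitor.get_obs()['clock'])"
```

```text
the job is handed in; nothing more can be done
the job is handed in; nothing more can be done
```

The dough press is assembled and the job is handed in. The robot clock stood at about 57 s of the 210 s allowed.

**What I did:** I laid the sieve, all three spacer rings and the die farthest from the base (bar up) in the barrel. The retaining ring went in with its pins in the slots, turned about 38° clockwise, and I let go. I then pushed the carriage home by its handle and moved the arm clear.

**Last checks:**
- **Stack:** each layer lay flat at its expected height: 63, 70, 77, 84 and 92 mm.
- **Ring:** after release its top stood at 98.7 mm, so the floor is pressed about 3.3 mm, within the 2 to 4.5 mm that counts as tight. Under the press head it still read 98.8 mm, with the plate tops at about 151 mm.
- **Carriage:** it moved about 158 mm, then stopped while the push force rose to 25 N. The barrel now measures about under the middle of the head, to within the few millimetres the cameras differ.
- **Other things:** the bystanders and the two look-alike dies are where they were in the final scene picture.

**What failed or disagreed:**
- **Tool frame:** the fingertips are about 40 mm short of the stated tool point, which I measured with the wrist camera. Because of this, the first two attempts to grip the sieve closed on nothing, without touching it. I corrected for it from then on.
- **First spacer:** the fingertips pressed lightly on the bench (about 15 N) while gripping it.
- **Top camera after the push:** it put the barrel about 6 mm off from the other two cameras, because the head hides most of the rim from it.

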